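# Scoop wrapped tea into the gift box

### The arm

A 6-joint arm with a two-finger parallel gripper is mounted at the origin on the work surface. World frame = base frame: x ahead of the robot, y to its left, z up, the work surface at z = 0. Lengths are in m, angles in rad, forces in N, time in s.
With the tool pointing down it reaches from about 0.275 to 0.825 m from the base axis. Payload 4.9 kg.
Tool frame: the origin (TCP) lies at the very end of the fingers, on their centre line; the grasp point (between the pads) lies 19 mm behind it; z points along the fingers, y is the line along which they close (so a half turn about z gives the same grasp; the last joint's range is limited). The gripper opens to 85 mm and grips with 20 to 120 N. Pads are 22 mm wide; open, the fingers measure 114 mm over their backs; the gripper's body (76 mm by 85 mm) begins 54 mm behind the grasp point. The pads swing forward as they close: fully open they stand 13 mm farther back than shut.
Start: joints at [1.207, 0.326, -0.193, 1.052, 0, 1.437], TCP at [0.125, 0.536, 0.209] pointing down, gripper open.
Joint ranges: [-2.65, 2.65], [-0.97, 1.79], [-1.3, 1.35], [-1.93, 2.1], [-1.47, 1.37], [-3.14, 3.14]. Speed limits (rad/s): [2.57, 2.57, 3.14, 3.14, 3.14, 3.14].

### API

Orientations are given as a unit quaternion [x, y, z, w].
In Python, from rig import manip, vision gives the robot as it stands. The module is installed in compiled form; this text tells all that it offers.
- The arm moves only by the tool play_rows, never from a script. Its argument "series" is a list of rows, each a list of 4 numbers: the shift along the tool's x, y, z in units of 50 mm (1.0 is 50 mm), then the turn about the tool's z in degrees. A call has 1 to 5 rows; each row is the pose to reach, as a shift and turn from the pose commanded when the call began, along the tool's axes at that moment; what a row does not reach only later rows make up. A row lasts 1/10 s, in which the tool goes at most 50 mm and 8.59 degrees, less where a joint would pass 70% of its speed; a pose out of reach is approached as far as the arm can. A call with a gripper value outside its range is refused whole. "grip" is the opening, from 0 (shut) to 1 (fully open), set as the call begins (left out, the last holds). The fingers move at their own pace and stop on an object; "newtons" is the grip in N (left out, the last holds). Time passes only in rows, so rows that repeat a pose let the fingers close. It gives the time, the measured TCP pose, the force, the opening and the grip force at its end, in the units of the state.
- manip.read_state(): the state, without advancing time (a new reading comes with each control period).
- vision.capture(name): name is "scene" or "top"; returns a dict with "image" (384x512x3 uint8, blue, green, red), "range_z" (384x512 float32, m along the optical axis (not along the pixel's ray), 0 where there is no reading), "vertical_fov" (degrees; the focal length in pixels is half the picture's height over the tangent of half this angle, whatever the lens; pixels are square), "cx", "cy" (the principal point, pixels), "k1" (the pictures are not rectified: a ray, as slopes to the right and down, at radius r is drawn at 1 + k1 r^2 times it, then the intrinsics apply), "R" (3x3) and "t" (3): a world point X has camera coordinates R X + t. Camera axes: x right, y down, z forward; pixel columns grow to the right and rows downward; lengths in m; the calibration is good to about 2 mm. A picture is of the moment at which its call begins.
- manip.finish_job(): hands the job in; it is judged then, once.
The state is a dict: "time_s": time; "qpos": joint angles; "qvel": joint speeds; "effort": joint torques, N m; "ee_pos": TCP position; "ee_rot": TCP orientation; "wrist_force": force on the tool from outside, world axes, zero at the start; "moment": the same for the moment, N m; "grip_width": opening from 0.0 (shut) to 1.0 (fully open); "gripper_force": force on a finger pad.
Only numpy, scipy, OpenCV 4.12 (cv2) and the standard library are available. Lean on these libraries where they do the work, as an engineer would, in place of code of your own. Each camera call takes 0.05 s, during which the arm holds its last target. There are 200 camera calls.

### The job

Empty the long metal bin into the open gift box: with the metal hand scoop, scoop up the wrapped tea pieces and tip them into the gift box until all four lie in it, never touching the tea with the gripper's fingers (several scoops are fine). Then set the scoop back level on its base in its shallow tray. Do not disturb the tin, the carton or the tall caddy standing around the work.

Things in the scene. Friction and masses are not known exactly. Their poses are not given: they have to be found in the camera images.
- scoop: loose steel scoop, 160 g: flat pan 108 (x) by 104 mm (y), floor 2 mm; 38 mm walls, 3 mm thick, at back (-x) and sides (sides end 20 mm short of the front), front (+x) open. A black-gripped handle rises from the back wall, leaning 20 degrees back from vertical (direction -0.342, 0, 0.940). Origin: centre of the underside; x to the front, z up. Starts level in the tray.
- scoop_grip (a point): on the scoop: grip point inside the black handle grip, at (-0.0875, 0, 0.119) in the scoop's frame. The grip is 22 mm thick (scoop y), 26 mm deep and 75 mm long, from 45 mm below to 30 mm above this point along the leaning handle. Same axes as the scoop.
- scoop_lip (a point): on the scoop: middle of the front lower edge of the pan, at (0.054, 0, 0) in the scoop's frame. Same axes as the scoop.
- bin: fixed long metal bin, open on top, 55 mm high, 124 mm wide (y; 114 inside), walls and floor 5 mm. In x: upright end wall at -142 (inner face -137), flat floor to +100, then the +x end slopes up and out at 60 degrees to +129 at the rim, with an upright stop plate above it, 76 mm high. Origin: on the underside, below the floor's middle; z up. Tea starts on the floor's +x half.
- giftbox: fixed open cardboard gift box with a yellow foot band: outer 150 by 150 by 70 mm high, walls and floor 5 mm thick. Origin: centre of its underside, z up.
- tray: fixed shallow dark steel tray for the scoop: outer 160 (x) by 140 (y) by 14 mm high, walls and floor 5 mm thick. Origin: centre of its underside, z up.
- tea0: wrapped hard-pressed tea piece, green foil with flared ends, 28 mm diameter, 44 mm long along its own y axis, about 20 g, rigid; it can roll. Origin: its centre. All four are alike.
- tea1: wrapped hard-pressed tea piece, green foil with flared ends, 28 mm diameter, 44 mm long along its own y axis, about 20 g, rigid; it can roll. Origin: its centre. All four are alike.
- tea2: wrapped hard-pressed tea piece, green foil with flared ends, 28 mm diameter, 44 mm long along its own y axis, about 20 g, rigid; it can roll. Origin: its centre. All four are alike.
- tea3: wrapped hard-pressed tea piece, green foil with flared ends, 28 mm diameter, 44 mm long along its own y axis, about 20 g, rigid; it can roll. Origin: its centre. All four are alike.
- tin: bystander: plain metal tin standing upright, 58 mm diameter, 110 mm high, loose. Origin: centre of its underside.
- carton: bystander: closed green carton standing upright, 55 by 52 by 105 mm high, loose. Origin: centre of its underside.
- caddy: bystander: tall amber glass caddy with dark cap standing upright, 68 mm diameter, 190 mm high, loose. Origin: centre of its underside.
Things that resemble listed ones, but are neither listed nor needed, are in the scene too. What is shaped like the tea3 but red or white is not meant.

How it is judged:
On the way, in this order (a step that is already met when the one before it is completed fails the run):
1. the scoop is lifted clear above the bin with at least one tea piece in its pan (height (world z) of scoop above 0.07 m and ((x of tea0 in the frame of scoop between -0.056 and 0.056 m and y of tea0 in the frame of scoop between -0.053 and 0.053 m and z of tea0 in the frame of scoop between 0 and 0.06 m) or (x of tea1 in the frame of scoop between -0.056 and 0.056 m and y of tea1 in the frame of scoop between -0.053 and 0.053 m and z of tea1 in the frame of scoop between 0 and 0.06 m) or (x of tea2 in the frame of scoop between -0.056 and 0.056 m and y of tea2 in the frame of scoop between -0.053 and 0.053 m and z of tea2 in the frame of scoop between 0 and 0.06 m) or (x of tea3 in the frame of scoop between -0.056 and 0.056 m and y of tea3 in the frame of scoop between -0.053 and 0.053 m and z of tea3 in the frame of scoop between 0 and 0.06 m))), for 0.2 s.
2. all four tea pieces lie in the gift box (x of tea0 in the frame of giftbox between -0.071 and 0.071 m and y of tea0 in the frame of giftbox between -0.071 and 0.071 m and z of tea0 in the frame of giftbox between 0 and 0.068 m and x of tea1 in the frame of giftbox between -0.071 and 0.071 m and y of tea1 in the frame of giftbox between -0.071 and 0.071 m and z of tea1 in the frame of giftbox between 0 and 0.068 m and x of tea2 in the frame of giftbox between -0.071 and 0.071 m and y of tea2 in the frame of giftbox between -0.071 and 0.071 m and z of tea2 in the frame of giftbox between 0 and 0.068 m and x of tea3 in the frame of giftbox between -0.071 and 0.071 m and y of tea3 in the frame of giftbox between -0.071 and 0.071 m and z of tea3 in the frame of giftbox between 0 and 0.068 m), for 0.2 s.
At the end, for the whole second after the job is handed in: All four tea pieces have their centres inside the gift box, below its rim; the scoop is at rest level (within 0.12 rad) in the tray: its origin within 60 mm (tray x) and 50 mm (tray y) of the tray's centre and less than 12 mm above the tray's underside (all of step 2 and x of scoop in the frame of tray between -0.06 and 0.06 m and y of scoop in the frame of tray between -0.05 and 0.05 m and z of scoop in the frame of tray between -0.002 and 0.012 m and angle between scoop's own z axis and vertical below 0.12 rad and linear speed of scoop below 0.03 m/s); the robot touches nothing.
It fails at once if the fingers touch a tea piece (contact force between the fingers and tea0 above 0.3 N or contact force between the fingers and tea1 above 0.3 N or contact force between the fingers and tea2 above 0.3 N or contact force between the fingers and tea3 above 0.3 N).
It fails at once if the tin is pushed more than 15 mm or tipped (distance of tin from where it was at the start of the episode above 0.015 m or angle between tin's own z axis and vertical above 0.2 rad).
It fails at once if the carton is pushed more than 15 mm or tipped (distance of carton from where it was at the start of the episode above 0.015 m or angle between carton's own z axis and vertical above 0.2 rad).
It fails at once if the caddy is pushed more than 15 mm or tipped (distance of caddy from where it was at the start of the episode above 0.015 m or angle between caddy's own z axis and vertical above 0.2 rad).
It also fails if it takes over 72 s, if anything falls off the work surface, if the arm or the gripper's body presses on something with over 40 N, if the wrist force passes 120 N, or if a joint passes its speed limit or range.

## Working session

There is one attempt and no reset: what is moved stays moved. The work goes in short steps, Python scripts to look and compute and a tool call to move; the robot and the scene stay as the last step left them, time stands still between calls to the robot, and variables do not carry over. Pictures are saved under pics/ and viewed, at most 10 in all, crops included, and the job is handed in when it is done.

Besides the shell and the picture viewer there is one more tool, called after "Request:" as name([rows], argument=value, ...), one row to a line, values as JSON. play_rows: Moves the arm, as the interface text tells. Its arguments: {"type":"object","properties":{"series":{"type":"array","items":{"type":"array","items":{"type":"number"}}},"grip":{"type":"number"},"newtons":{"type":"number"}},"required":["series"]}

```bash
mkdir -p pics; cat > h.py <<'E'
import numpy as np, cv2
from rig import manip, vision
def cap(n):
    c=vision.capture(n); h=c["image"].shape[0]
    f=h/2/np.tan(np.radians(c["vertical_fov"])/2)
    c["K"]=np.array([[f,0,c["cx"]],[0,f,c["cy"]],[0,0,1]]); c["R"]=np.array(c["R"]); c["t"]=np.array(c["t"])
    return c
def slopes(c,uv):
    p=np.asarray(uv,float).reshape(-1,2); d=np.column_stack([(p[:,0]-c["cx"])/c["K"][0,0],(p[:,1]-c["cy"])/c["K"][1,1]])
    s=d.copy()
    for _ in range(20): s=d/(1+c["k1"]*(s**2).sum(1,keepdims=True))
    return np.column_stack([s,np.ones(len(s))])
def onplane(c,uv,z):
    r=slopes(c,uv)@c["R"]; o=-c["R"].T@c["t"]
    return o+r*((z-o[2])/r[:,2])[:,None]
def cloud(c):
    h,w=c["range_z"].shape; uu,vv=np.meshgrid(np.arange(w),np.arange(h))
    s=slopes(c,np.column_stack([uu.ravel(),vv.ravel()]))*c["range_z"].reshape(-1,1)
    return ((s-c["t"])@c["R"]).reshape(h,w,3)
def proj(c,X):
    p=np.asarray(X).reshape(-1,3)@c["R"].T+c["t"]; s=p[:,:2]/p[:,2:]
    s=s*(1+c["k1"]*(s**2).sum(1,keepdims=True)); return s*c["K"][0,0]+[c["cx"],c["cy"]]
E
python3 - <<'E'
from h import *
for n in("scene","top"):
    c=cap(n); print(n,c["vertical_fov"],c["k1"],-c["R"].T@c["t"],c["R"][2]); cv2.imwrite(f"pics/{n}0.png",cv2.resize(c["image"],(768,576)))
    np.savez(f"{n}0.npz",**c)
print(manip.read_state())
E
```

```text
scene 45.95404903821747 0.06317128306233749 [1.16070417 0.34507065 0.78175187] [-0.59412251 -0.38480102 -0.70636153]
top 45.35908182933929 -0.1871271184324734 [ 0.43714533 -0.02279398  1.32557493] [ 0.14801051  0.02040844 -0.98877519]
{'time_s': 0.1, 'qpos': array([ 1.20682378e+00,  3.26881085e-01, -1.93492912e-01,  1.05199777e+00,
        4.28468957e-06,  1.43657988e+00]), 'qvel': array([ 3.88074983e-05, -2.18678093e-03,  2.20917445e-03, -5.78183508e-04,
       -4.60965853e-04,  2.05914160e-03]), 'effort': array([ 1.91353742e-03, -4.44239652e+01,  2.63037264e+01,  7.92760053e-03,
       -1.83719050e-05, -1.91246464e-06]), 'ee_pos': array([0.1250519 , 0.53501926, 0.20807057]), 'ee_rot': array([ 1.14625509e-01,  9.93408462e-01, -7.62880952e-04, -1.96270401e-04]), 'wrist_force': array([-0.35774155, -0.07508573, -0.21102856]), 'moment': array([-0.03725711,  0.04503843, -0.04466102]), 'gripper_force': 0.0, 'grip_width': 0.9987379700650086}
```

View pics/scene0.png

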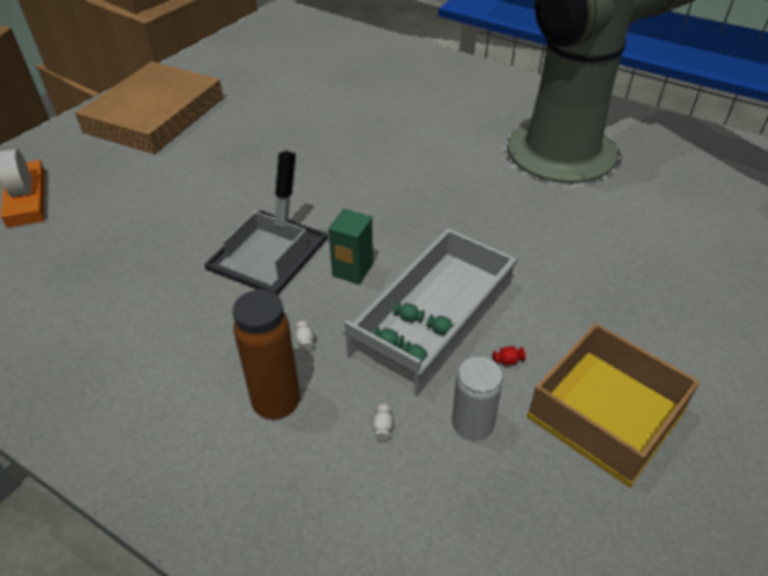

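View pics/top0.png

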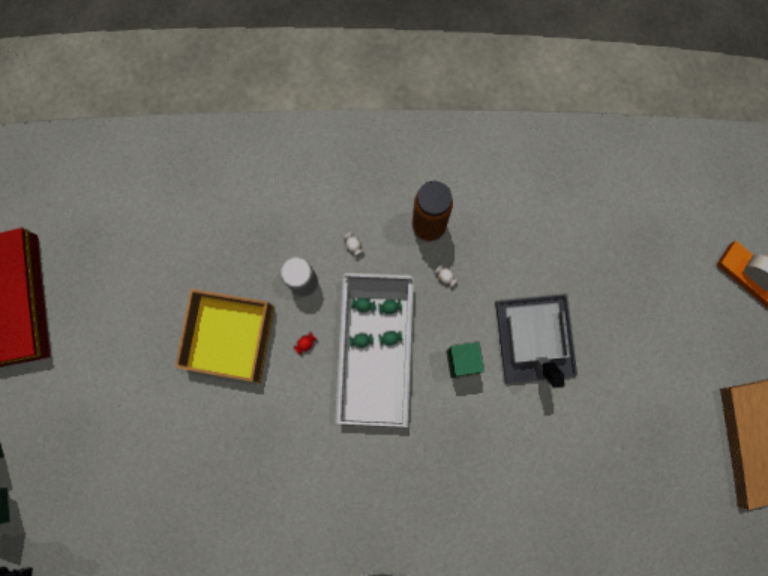

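```bash
cat > m.py <<'E'
from h import *
c=dict(np.load("top0.npz")); P=cloud(c)
def rect(name,x0,y0,x1,y1,z0,z1):  # region in 768 px view
    s=np.zeros(P.shape[:2],bool); s[int(y0/1.5):int(y1/1.5),int(x0/1.5):int(x1/1.5)]=1
    m=s&(P[...,2]>z0)&(P[...,2]<z1)&(c["range_z"]>0); q=P[m]
    (cx,cy),(w,h),a=cv2.minAreaRect(q[:,:2].astype(np.float32)*1000)
    print(name,m.sum(),"c",round(cx,1),round(cy,1),"wh",round(w,1),round(h,1),"a",round(a,2),"zmed",q[:,2].mean().round(4),q[:,2].max().round(4))
rect("bin rim",325,262,425,435,.045,.062)
rect("bin all",325,262,425,435,.03,.09)
rect("plate",325,262,425,300,.064,.09)
rect("box",165,280,285,395,.06,.08)
rect("tray",485,285,590,395,.009,.02)
rect("scoop walls",485,285,590,395,.035,.05)
rect("grip",520,340,590,400,.10,.2)
rect("carton",435,335,495,385,.09,.12)
rect("tin",275,250,325,305,.1,.12)
rect("caddy",400,170,470,250,.17,.2)
rect("floor",100,420,300,500,-.05,.05)
g=c["image"].astype(int); m=((g[...,1]>g[...,2]*1.5)&(g[...,1]>g[...,0]*1.1)&(g[...,1]>25)).astype(np.uint8); m[:,:220]=0; m[:,290:]=0
n,l,s,ce=cv2.connectedComponentsWithStats(m)
for i in range(1,n):
    if s[i,4]>20: print("tea",ce[i]*1.5,s[i,4],onplane(c,ce[i],.022)[0].round(4))
E
python3 m.py
```

```text
bin rim 869 c 532.0 15.6 wh 132.8 276.0 a 87.72 zmed 0.0549 0.0619
bin all 1415 c 532.8 15.5 wh 132.7 277.8 a 87.66 zmed 0.0505 0.0833
plate 109 c 667.7 11.1 wh 9.1 122.1 a 0.58 zmed 0.0746 0.0833
box 476 c 558.1 300.3 wh 153.5 151.4 a 81.17 zmed 0.0696 0.0783
tray 789 c 558.3 -294.8 wh 161.5 140.8 a 5.31 zmed 0.0124 0.0198
scoop walls 145 c 554.3 -295.0 wh 97.3 105.0 a 4.27 zmed 0.0421 0.0493
grip 164 c 482.1 -300.1 wh 44.5 20.9 a 6.11 zmed 0.1376 0.1588
carton 421 c 513.8 -150.6 wh 55.6 52.7 a 9.52 zmed 0.105 0.113
tin 307 c 666.1 155.6 wh 51.2 52.0 a 43.53 zmed 0.1098 0.117
caddy 439 c 781.6 -88.8 wh 56.6 59.3 a 88.54 zmed 0.19 0.1971
floor 7073 c 319.2 361.0 wh 155.1 406.0 a 1.81 zmed 0.0008 0.0106
tea [362.85789474 304.16842105] 95 [0.6212 0.0381 0.022 ]
tea [389.76923077 306.23076923] 91 [ 0.6174 -0.0133  0.022 ]
tea [390.15       337.53333333] 90 [ 0.5574 -0.0142  0.022 ]
tea [360.58988764 339.75842697] 89 [0.553  0.0419 0.022 ]
```

```bash
cat > m2.py <<'E'
from m import *
print("----")
def pts(x0,x1,y0,y1,z0,z1):
    m=(P[...,0]>x0)&(P[...,0]<x1)&(P[...,1]>y0)&(P[...,1]<y1)&(P[...,2]>z0)&(P[...,2]<z1)&(c["range_z"]>0); return P[m]
def fit(name,q,ax):
    vx,vy,x,y=cv2.fitLine((q[:,:2]*1000).astype(np.float32),cv2.DIST_HUBER,0,.01,.01).ravel()
    a=np.degrees(np.arctan2(vy,vx)); print(name,len(q),"ang",a.round(2),"pt",x.round(1),y.round(1))
for zlo,zhi in((.048,.06),):
    fit("binL",pts(.42,.63,.06,.10,zlo,zhi),0); fit("binR",pts(.42,.63,-.07,-.03,zlo,zhi),0)
    fit("binB",pts(.37,.42,-.03,.06,zlo,zhi),0); fit("plate",pts(.62,.70,-.03,.055,.062,.085),0)
z=(.062,.075)
fit("boxL",pts(.51,.61,.35,.40,*z),0);fit("boxR",pts(.51,.61,.2,.25,*z),0);fit("boxB",pts(.45,.5,.25,.35,*z),0);fit("boxF",pts(.61,.66,.25,.35,*z),0)
z=(.032,.046)
fit("scL",pts(.515,.58,-.26,-.22,*z),0);fit("scR",pts(.51,.58,-.37,-.33,*z),0);fit("scB",pts(.47,.515,-.32,-.26,*z),0)
z=(.01,.02)
fit("trL",pts(.5,.62,-.24,-.21,*z),0);fit("trR",pts(.5,.62,-.38,-.355,*z),0);fit("trB",pts(.46,.49,-.36,-.25,*z),0);fit("trF",pts(.62,.66,-.36,-.25,*z),0)
g=pts(.4,.54,-.34,-.26,.09,.17)
for a in np.arange(.10,.16,.01):
    k=g[(g[:,2]>a)&(g[:,2]<a+.01)]; print(a.round(2),len(k),k.mean(0).round(4) if len(k) else "", k[:,1].min().round(3) if len(k) else "",k[:,1].max().round(3)if len(k) else "")
E
python3 m2.py | sed -n '/----/,$p'
python3 - <<'E'
import cv2
a=cv2.imread('pics/top0.png');s=cv2.imread('pics/scene0.png')
import numpy as np
import numpy as np
t=np.load('top0.npz')['image'];u=np.load('scene0.npz')['image']
A=cv2.resize(t[180:290,220:390],None,fx=3.5,fy=3.5,interpolation=cv2.INTER_CUBIC)
cv2.imwrite('pics/crop1.png',A)
E
```

```text
----
binL 242 ang -2.64 pt 523.9 77.2
binR 236 ang -2.39 pt 524.0 -46.0
binB 63 ang 88.82 pt 396.8 13.5
plate 75 ang 88.12 pt 667.7 12.4
boxL 88 ang -7.59 pt 561.8 372.2
boxR 92 ang -9.66 pt 557.9 225.6
boxB 64 ang 80.77 pt 484.2 300.1
boxF 59 ang 81.99 pt 630.7 303.0
scL 34 ang 5.09 pt 553.2 -244.3
scR 38 ang 0.84 pt 543.5 -344.5
scB 12 ang 85.57 pt 513.1 -276.0
trL 90 ang 5.82 pt 559.0 -227.2
trR 84 ang 5.86 pt 554.3 -361.5
trB 46 ang -84.35 pt 479.3 -291.6
trF 70 ang -87.52 pt 635.9 -311.6
0.1 18 [ 0.4955 -0.2945  0.1055] -0.307 -0.289
0.11 15 [ 0.494  -0.2965  0.1146] -0.309 -0.29
0.12 22 [ 0.4877 -0.2951  0.1247] -0.309 -0.29
0.13 15 [ 0.4839 -0.2972  0.1344] -0.308 -0.291
0.14 35 [ 0.4743 -0.2989  0.1465] -0.311 -0.291
0.15 59 [ 0.4745 -0.3013  0.1536] -0.311 -0.291
```

View pics/crop1.png

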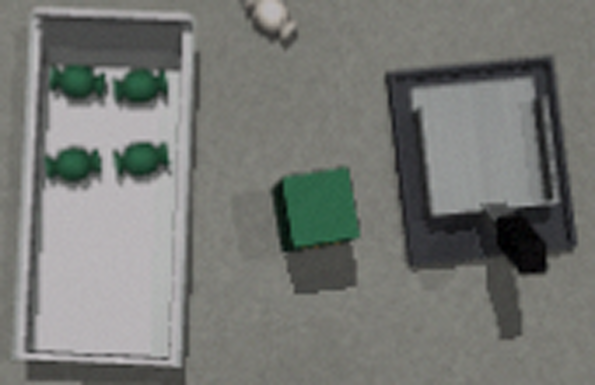

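```bash
cat > go.py <<'E'
import sys,numpy as np
from rig import manip
from scipy.spatial.transform import Rotation as R
s=manip.read_state(); M=R.from_quat(s["ee_rot"]).as_matrix(); psi=np.degrees(np.arctan2(M[1,0],M[0,0]))
print("t",s["time_s"],"tcp",s["ee_pos"].round(4),"psi",round(psi%360,2),"w",round(s["grip_width"],3),"F",s["wrist_force"].round(1),"z",M[:,2].round(3))
if len(sys.argv)>3:
    a=list(map(float,sys.argv[1:])); d=M.T@(np.array(a[:3])-s["ee_pos"]); print((d/.05).round(3),"turn",round(-((a[3]-psi+180)%360-180),2) if len(a)>3 else "", "mm",round(1000*np.linalg.norm(d)))
E
python3 go.py .475 -.3 .209 185.5
```

```text
t 0.1 tcp [0.1251 0.535  0.2081] psi 166.84 w 0.999 F [-0.4 -0.1 -0.2] z [-0.001 -0.001 -1.   ]
[-1.0618e+01 -1.4668e+01  2.0000e-03] turn -18.66 mm 905
```

Look-alikes in the top view: the four green pieces in the bin at (363,304), (390,306), (390,338) and (361,340) are the tea. The red piece at (305,343) and the white ones at (353,244) and (446,276) are not. The crop confirms four green pieces in the bin, and the scoop in its tray at (535,335) with the black grip at (553,373).

Request:
play_rows([
  [-10.62,-14.67,-0.2,-18.7],
  [-10.62,-14.67,-0.2,-18.7],
  [-10.62,-14.67,-0.2,-18.7],
  [-10.62,-14.67,-0.2,-18.7],
  [-10.62,-14.67,-0.2,-18.7],
], grip=1)

```text
time_s: 0.6
ee_pos: [0.2213, 0.3048, 0.2113]
ee_rot: [-0.049, 0.999, -0.0, 0.0]
wrist_force: [1.0, -0.7, -0.9]
grip_width: 1.001
gripper_force: 0.0
```

```bash
python3 go.py .475 -.3 .209 185.5
```

```text
t 0.6 tcp [0.2213 0.3048 0.2113] psi 185.6 w 1.001 F [ 1.  -0.7 -0.9] z [ 0. -0. -1.]
[ -3.87  -12.534   0.051] turn 0.1 mm 656
```

Request:
play_rows([
  [-1.5,-4.75,0,0],
  [-1.5,-4.75,0,0],
  [-1.5,-4.75,0,0],
  [-1.5,-4.75,0,0],
  [-1.5,-4.75,0,0],
])

```text
time_s: 1.1
ee_pos: [0.319, 0.0757, 0.2117]
ee_rot: [-0.048, 0.999, 0.0, 0.0]
wrist_force: [2.0, -0.0, 0.1]
grip_width: 0.999
gripper_force: 0.0
```

Request:
play_rows([
  [-1.5,-4.75,0,0],
  [-1.5,-4.75,0,0],
  [-1.5,-4.75,0,0],
  [-1.5,-4.75,0,0],
  [-1.5,-4.75,0,0],
])

```text
time_s: 1.6
ee_pos: [0.4165, -0.1538, 0.2114]
ee_rot: [-0.048, 0.999, 0.0, -0.0]
wrist_force: [1.2, 1.0, 0.8]
grip_width: 0.996
gripper_force: 0.0
```

Request:
play_rows([
  [-0.85,-2.85,0,0],
  [-0.85,-2.85,0,0],
  [-0.85,-2.85,0,0],
  [-0.85,-2.85,0,0],
  [-0.85,-2.85,0,0],
])

```text
time_s: 2.1
ee_pos: [0.4718, -0.2897, 0.2103]
ee_rot: [-0.047, 0.999, 0.001, -0.001]
wrist_force: [0.3, 0.5, 0.1]
grip_width: 0.996
gripper_force: 0.0
```

```bash
python3 go.py .475 -.3 .106 185.5
```

```text
t 2.1 tcp [ 0.4718 -0.2897  0.2103] psi 185.44 w 0.996 F [0.3 0.5 0.1] z [-0.002  0.002 -1.   ]
[-0.047 -0.215  2.086] turn -0.06 mm 105
```

Request:
play_rows([
  [-0.05,-0.22,0,0],
  [-0.05,-0.22,0.7,0],
  [-0.05,-0.22,1.4,0],
  [-0.05,-0.22,2.08,0],
  [-0.05,-0.22,2.08,0],
])

```text
time_s: 2.6
ee_pos: [0.473, -0.2968, 0.1038]
ee_rot: [-0.049, 0.999, 0.003, -0.003]
wrist_force: [0.5, 0.0, -0.5]
grip_width: 1.001
gripper_force: 0.0
```

Request:
play_rows([
  [0,0,0,0],
  [0,0,0,0],
  [0,0,0,0],
  [0,0,0,0],
  [0,0,0,0],
], grip=0, newtons=60)

```text
time_s: 3.1
ee_pos: [0.4766, -0.3009, 0.1088]
ee_rot: [-0.048, 0.999, -0.001, 0.001]
wrist_force: [-1.3, -1.1, 4.8]
grip_width: 0.242
gripper_force: 61.9
```

Request:
play_rows([
  [0,0,0,0],
  [0,0,0,0],
  [0,0,0,0],
], newtons=120)

```text
time_s: 3.4
ee_pos: [0.4766, -0.301, 0.109]
ee_rot: [-0.048, 0.999, -0.001, 0.001]
wrist_force: [-1.6, -1.9, 6.7]
grip_width: 0.229
gripper_force: 117.4
```

```bash
python3 go.py .475 -.3 .106 185.5; python3 - <<'E'
from h import *
c=cap("scene"); P=cloud(c); i=c["image"]
cv2.imwrite("pics/s1.png",cv2.resize(i[60:260,100:400],None,fx=2.5,fy=2.5))
E
```

```text
t 3.4 tcp [ 0.4766 -0.301   0.109 ] psi 185.52 w 0.229 F [-1.6 -1.9  6.7] z [ 0.002 -0.002 -1.   ]
[0.029 0.024 0.059] turn 0.02 mm 4
```

View pics/s1.png

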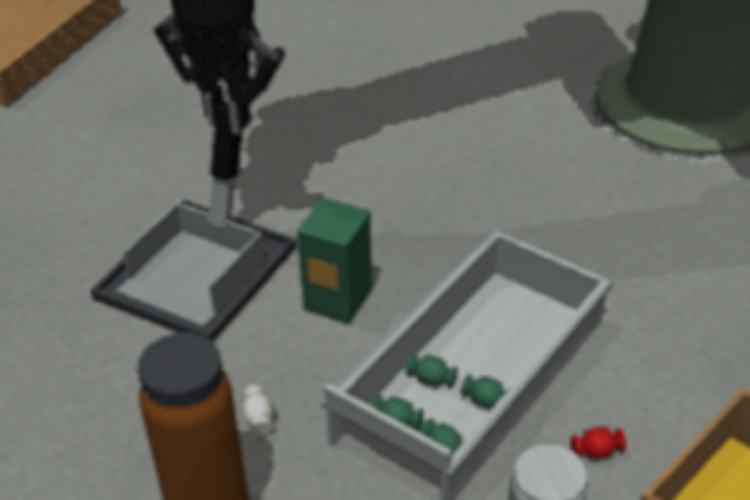

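Request:
play_rows([
  [0,0,-0.4,0],
  [0,0,-0.9,0],
  [0,0,-1.5,0],
  [0,0,-2.2,0],
  [0,0,-2.6,0],
])

```text
time_s: 3.95
ee_pos: [0.4764, -0.3004, 0.2402]
ee_rot: [-0.048, 0.999, -0.001, 0.001]
wrist_force: [0.5, -1.0, -1.8]
grip_width: 0.232
gripper_force: 118.0
```

Request:
play_rows([
  [0,0,0,0],
  [0,0,0,0],
])

```text
time_s: 4.15
ee_pos: [0.4757, -0.2998, 0.2368]
ee_rot: [-0.048, 0.999, 0.0, -0.0]
wrist_force: [0.2, 0.9, -2.9]
grip_width: 0.229
gripper_force: 118.0
```

```bash
cat > sc.py <<'E'
# scoop in gripper: fit pan in tool yaw frame
from h import *
from scipy.spatial.transform import Rotation as Ro
def scoop(names=("top","scene"),save=None):
    s=manip.read_state(); M=Ro.from_quat(s["ee_rot"]).as_matrix(); p=s["ee_pos"]
    X=-M[:,0];Y=M[:,1]
    for n in names:
        c=cap(n); P=cloud(c); Q=(P-p)@np.stack([X,Y,-M[:,2]],1)   # x fwd, y left, z up, rel. TCP
        m=(c["range_z"]>0)&(abs(Q[...,1])<.058)&(Q[...,0]>.025)&(Q[...,0]<.165)&(Q[...,2]<-.055)&(Q[...,2]>-.2)
        q=Q[m]; fl=q[(abs(q[:,1])<.035)]
        if save: cv2.imwrite(f"pics/{save}_{n}.png",cv2.resize(c["image"],(768,576)))
        print(n,m.sum())
        for a in np.arange(.03,.165,.015):
            k=fl[(fl[:,0]>=a)&(fl[:,0]<a+.015)]
            print(" x%.3f n%d zmed %s zmax %s"%(a,len(k),np.median(k[:,2]).round(4) if len(k) else 0,k[:,2].max().round(4) if len(k) else 0))
        w=q[q[:,2]>-.09]; 
        if len(w): print(" walls y",np.percentile(w[:,1],[2,98]).round(4),"x",np.percentile(w[:,0],[2,98]).round(4))
        f=fl[(fl[:,0]>.06)&(fl[:,0]<.12)]; 
        if len(f): b=np.polyfit(f[:,0],f[:,2],1); print(" slope deg",np.degrees(np.arctan(b[0])).round(2))
if __name__=="__main__":
    import sys; scoop(save=sys.argv[1] if len(sys.argv)>1 else None)
E
python3 go.py; python3 sc.py
```

```text
t 4.15 tcp [ 0.4757 -0.2998  0.2368] psi 185.53 w 0.229 F [ 0.2  0.9 -2.9] z [-0.  0. -1.]
top 1686
 x0.030 n82 zmed -0.0699 zmax -0.0561
 x0.045 n148 zmed -0.1016 zmax -0.0964
 x0.060 n151 zmed -0.1019 zmax -0.0964
 x0.075 n147 zmed -0.1015 zmax -0.0956
 x0.090 n146 zmed -0.1017 zmax -0.0956
 x0.105 n148 zmed -0.1017 zmax -0.094
 x0.120 n144 zmed -0.1019 zmax -0.0953
 x0.135 n91 zmed -0.1024 zmax -0.0963
 x0.150 n0 zmed 0 zmax 0
 x0.165 n0 zmed 0 zmax 0
 walls y [-0.0519  0.0535] x [0.036  0.1243]
 slope deg 0.07
scene 2144
 x0.030 n374 zmed -0.081 zmax -0.0552
 x0.045 n82 zmed -0.1017 zmax -0.0988
 x0.060 n84 zmed -0.1023 zmax -0.0995
 x0.075 n87 zmed -0.1021 zmax -0.0993
 x0.090 n102 zmed -0.1024 zmax -0.0996
 x0.105 n126 zmed -0.1025 zmax -0.0988
 x0.120 n130 zmed -0.1024 zmax -0.0997
 x0.135 n79 zmed -0.1024 zmax -0.0994
 x0.150 n0 zmed 0 zmax 0
 x0.165 n0 zmed 0 zmax 0
 walls y [-0.0516  0.0529] x [0.0322 0.1215]
 slope deg -0.29
```

```bash
python3 go.py .3855 .0217 .237 177.5
```

```text
t 4.25 tcp [ 0.475  -0.2992  0.2356] psi 185.53 w 0.23 F [-0.6  0.5 -2.3] z [-0.003  0.002 -1.   ]
[ 1.163  6.561 -0.009] turn 8.03 mm 333
```

Request:
play_rows([
  [0.1,0.5,-0.05,1],
  [0.2,1.3,-0.05,2],
  [0.35,2.1,-0.05,3],
  [0.5,2.9,-0.05,4],
  [0.65,3.7,-0.05,5],
])

```text
time_s: 4.75
ee_pos: [0.4241, -0.1172, 0.2384]
ee_rot: [-0.004, 1.0, 0.001, -0.001]
wrist_force: [1.7, 0.8, -2.5]
grip_width: 0.229
gripper_force: 118.1
```

```bash
python3 go.py .3855 .0217 .237 177.5
```

```text
t 4.75 tcp [ 0.4241 -0.1172  0.2384] psi 180.46 w 0.229 F [ 1.7  0.8 -2.5] z [-0.003  0.002 -1.   ]
[0.749 2.783 0.033] turn 2.96 mm 144
```

Request:
play_rows([
  [0.2,0.7,0,1],
  [0.4,1.4,0,2],
  [0.6,2.1,0,3],
  [0.75,2.7,0,3],
  [0.75,2.78,0,3],
])

```text
time_s: 5.25
ee_pos: [0.3844, 0.0223, 0.2387]
ee_rot: [0.019, 1.0, 0.001, -0.002]
wrist_force: [0.3, -0.8, -1.5]
grip_width: 0.227
gripper_force: 118.3
```

Request:
play_rows([
  [0,0,0,0],
  [0,0,0,0],
])

```text
time_s: 5.45
ee_pos: [0.387, 0.0191, 0.2395]
ee_rot: [0.022, 1.0, -0.0, -0.0]
wrist_force: [0.7, -0.4, -1.8]
grip_width: 0.234
gripper_force: 118.3
```

```bash
python3 go.py .3855 .0217 .170 177.5
```

```text
t 5.45 tcp [0.387  0.0191 0.2395] psi 177.51 w 0.234 F [ 0.7 -0.4 -1.8] z [-0.001 -0.    -1.   ]
[0.03  0.051 1.389] turn 0.01 mm 70
```

Request:
play_rows([
  [0.02,0.05,0.5,0],
  [0.03,0.05,1.0,0],
  [0.03,0.05,1.38,0],
  [0.03,0.05,1.38,0],
  [0.03,0.05,1.38,0],
])

```text
time_s: 5.95
ee_pos: [0.3857, 0.0214, 0.1711]
ee_rot: [0.022, 1.0, -0.0, -0.0]
wrist_force: [0.1, -0.1, -1.6]
grip_width: 0.232
gripper_force: 118.3
```

```bash
python3 go.py .3855 .0217 .109 177.5; python3 sc.py a | grep -v " x"
python3 - <<'E'
from h import *
c=cap("top"); P=cloud(c)
# bin walls: rows of points y of rim beside the pan, in world, at x=.53..
for x in (.44,.48,.52,.56,.60):
    m=(abs(P[...,0]-x)<.008)&(P[...,2]>.05)&(P[...,2]<.06)
    y=P[...,1][m]; print(x,"L",np.median(y[(y>.065)&(y<.1)]).round(4),"R",np.median(y[(y<-.035)&(y>-.07)]).round(4))
E
```

```text
t 5.95 tcp [0.3857 0.0214 0.1711] psi 177.44 w 0.232 F [ 0.1 -0.1 -1.6] z [-0.001  0.    -1.   ]
[0.003 0.005 1.242] turn -0.06 mm 62
top 1754
 slope deg -0.12
scene 3206
 slope deg -27.21
0.44 L 0.0818 R -0.042
0.48 L 0.0794 R -0.0448
0.52 L 0.077 R -0.0447
0.56 L 0.076 R -0.0475
0.6 L 0.0751 R -0.0502
```

View pics/a_top.png

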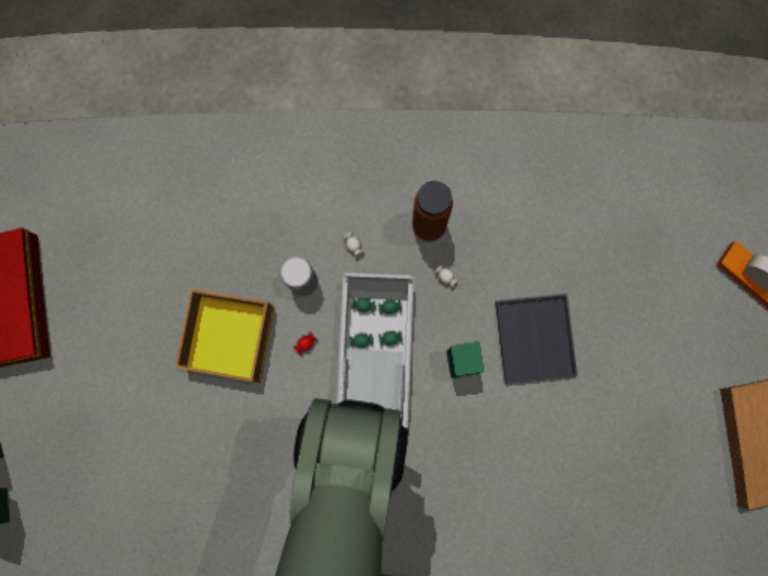

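The view shows the pan over the near half of the bin (rows 350–400, columns 345–410), with the tea ahead of the lip, undisturbed. The alignment is good, so I'm descending.

Request:
play_rows([
  [0,0,0.3,0],
  [0,0,0.6,0],
  [0,0,0.9,0],
  [0,0,1.1,0],
  [0,0,1.18,0],
])

```text
time_s: 6.6
ee_pos: [0.3856, 0.0221, 0.1118]
ee_rot: [0.022, 1.0, -0.0, -0.0]
wrist_force: [0.2, 0.1, -2.2]
grip_width: 0.23
gripper_force: 118.3
```

Request:
play_rows([
  [0,0,0.04,0],
  [0,0,0.08,0],
  [0,0,0.08,0],
])

```text
time_s: 6.9
ee_pos: [0.386, 0.0219, 0.109]
ee_rot: [0.022, 1.0, -0.0, 0.0]
wrist_force: [-2.6, -0.5, 4.4]
grip_width: 0.225
gripper_force: 119.1
```

```bash
python3 go.py .3855 .0217 .109 177.5; python3 sc.py |grep -v scene|head -14
```

```text
t 6.9 tcp [0.386  0.0219 0.109 ] psi 177.53 w 0.225 F [-2.6 -0.5  4.4] z [ 0.001 -0.001 -1.   ]
[ 0.011 -0.005  0.   ] turn 0.03 mm 1
top 1748
 x0.030 n10 zmed -0.1001 zmax -0.0669
 x0.045 n102 zmed -0.1018 zmax -0.0955
 x0.060 n125 zmed -0.1015 zmax -0.0946
 x0.075 n125 zmed -0.1011 zmax -0.0933
 x0.090 n132 zmed -0.1008 zmax -0.0928
 x0.105 n131 zmed -0.1008 zmax -0.094
 x0.120 n126 zmed -0.1015 zmax -0.0953
 x0.135 n123 zmed -0.1015 zmax -0.0938
 x0.150 n143 zmed -0.1007 zmax -0.073
 x0.165 n0 zmed 0 zmax 0
 walls y [-0.0576  0.0574] x [0.0404 0.1642]
 slope deg 0.27
 x0.030 n400 zmed -0.0822 zmax -0.055
```

Request:
play_rows([
  [-0.2,0,0,0],
  [-0.4,0,0,0],
  [-0.6,0,0,0],
  [-0.8,0,0,0],
  [-1.0,0,0,0],
])

```text
time_s: 7.5
ee_pos: [0.4344, 0.0202, 0.1089]
ee_rot: [0.021, 1.0, 0.0, -0.001]
wrist_force: [-7.1, -1.0, 11.2]
grip_width: 0.232
gripper_force: 120.0
```

Request:
play_rows([
  [-0.15,0,0,0],
  [-0.3,0,0,0],
  [-0.45,0,0,0],
  [-0.6,0,0,0],
  [-0.6,0,0,0],
])

```text
time_s: 8.0
ee_pos: [0.466, 0.0188, 0.1089]
ee_rot: [0.021, 1.0, 0.0, 0.0]
wrist_force: [-2.6, -0.0, 6.0]
grip_width: 0.229
gripper_force: 119.3
```

```bash
python3 go.py .4915 .0171 .109 177.5; python3 sc.py |grep -v scene|head -14
```

```text
t 8.0 tcp [0.466  0.0188 0.1089] psi 177.55 w 0.229 F [-2.6 -0.   6. ] z [ 0.001  0.    -1.   ]
[-0.51  -0.012 -0.001] turn 0.05 mm 26
top 1013
 x0.030 n0 zmed 0 zmax 0
 x0.045 n0 zmed 0 zmax 0
 x0.060 n0 zmed 0 zmax 0
 x0.075 n0 zmed 0 zmax 0
 x0.090 n76 zmed -0.1007 zmax -0.0958
 x0.105 n124 zmed -0.1012 zmax -0.0834
 x0.120 n147 zmed -0.0799 zmax -0.0674
 x0.135 n109 zmed -0.0806 zmax -0.0699
 x0.150 n140 zmed -0.0798 zmax -0.0678
 x0.165 n0 zmed 0 zmax 0
 walls y [-0.0573  0.0569] x [0.0984 0.1636]
 slope deg 1.11
 x0.030 n416 zmed -0.0829 zmax -0.0551
```

Request:
play_rows([
  [-0.1,-0.01,0,0],
  [-0.2,-0.01,0,0],
  [-0.3,-0.01,0,0],
  [-0.4,-0.01,0,0],
  [-0.48,-0.01,0,0],
])

```text
time_s: 8.6
ee_pos: [0.4877, 0.0173, 0.1089]
ee_rot: [0.021, 1.0, -0.0, -0.001]
wrist_force: [-10.1, -1.4, 12.8]
grip_width: 0.229
gripper_force: 120.4
```

```bash
python3 go.py .4915 .0171 .109 177.5; python3 sc.py b|head -14
```

```text
t 8.6 tcp [0.4877 0.0173 0.1089] psi 177.55 w 0.229 F [-10.1  -1.4  12.8] z [-0.003  0.    -1.   ]
[-0.075 -0.001 -0.003] turn 0.05 mm 4
top 764
 x0.030 n0 zmed 0 zmax 0
 x0.045 n0 zmed 0 zmax 0
 x0.060 n0 zmed 0 zmax 0
 x0.075 n0 zmed 0 zmax 0
 x0.090 n0 zmed 0 zmax 0
 x0.105 n67 zmed -0.0765 zmax -0.0679
 x0.120 n126 zmed -0.082 zmax -0.0693
 x0.135 n141 zmed -0.075 zmax -0.0605
 x0.150 n120 zmed -0.0814 zmax -0.0618
 x0.165 n0 zmed 0 zmax 0
 walls y [-0.0536  0.0574] x [0.1123 0.1643]
 slope deg 14.11
scene 2263
```

```bash
python3 - <<'E'
import cv2,numpy as np
a=cv2.imread('pics/b_top.png')[250:440,300:450]; b=cv2.imread('pics/b_scene.png')[210:400,320:540]
cv2.imwrite('pics/b.png',np.hstack([cv2.resize(a,None,fx=2.1,fy=2.1),cv2.resize(b,None,fx=2.1,fy=2.1)]))
E
```

```text
(no output)
```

View pics/b.png

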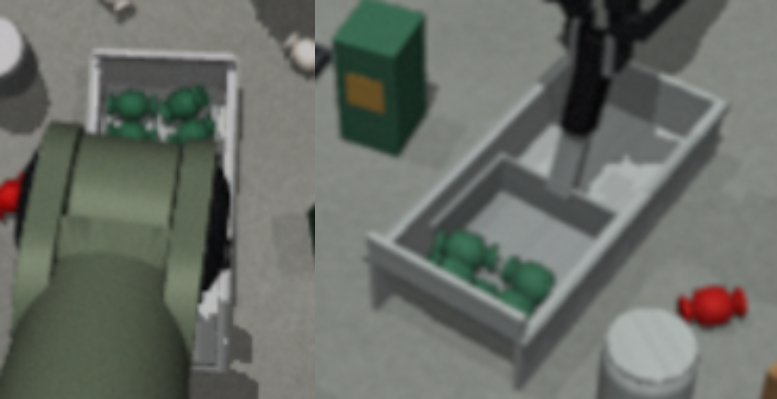

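Request:
play_rows([
  [-0.06,0,0,0],
  [-0.12,0,0,0],
  [-0.12,0,0,0],
])

```text
time_s: 9.0
ee_pos: [0.4899, 0.0172, 0.1089]
ee_rot: [0.021, 1.0, -0.0, -0.005]
wrist_force: [-20.1, -1.2, 23.4]
grip_width: 0.228
gripper_force: 121.6
```

```bash
cat > tea.py <<'E'
from h import *
from scipy.spatial.transform import Rotation as Ro
def tea(c,x0=200,x1=512):
    g=c["image"].astype(int); m=((g[...,1]>g[...,2]*1.5)&(g[...,1]>g[...,0]*1.1)&(g[...,1]>25))
    P=cloud(c); s=manip.read_state(); M=Ro.from_quat(s["ee_rot"]).as_matrix()
    m&=(P[...,1]>-.08)&(P[...,0]<.75)&(P[...,0]>.3)
    Q=(P-s["ee_pos"])@np.stack([-M[:,0],M[:,1],-M[:,2]],1)-[.089,0,-.104]  # scoop frame if level
    return m,P,Q
for n in("top","scene"):
    m,P,Q=tea(cap(n)); k,l,s,ce=cv2.connectedComponentsWithStats(m.astype(np.uint8))
    for i in range(1,k):
        if s[i,4]>15:
            q=Q[l==i]; p=P[l==i]; print(n,s[i,4],"scoopfr",np.median(q,0).round(3),"rng x",np.percentile(q[:,0],[3,97]).round(3),"z95",np.percentile(q[:,2],95).round(3),"world",np.median(p,0).round(3))
E
python3 go.py; python3 tea.py
```

```text
t 9.0 tcp [0.4899 0.0172 0.1089] psi 177.56 w 0.228 F [-20.1  -1.2  23.4] z [-0.009 -0.    -1.   ]
top 151 scoopfr [ 0.047 -0.022  0.033] rng x [-0.044  0.065] z95 0.557 world [ 0.625 -0.011  0.037]
top 112 scoopfr [0.048 0.028 0.028] rng x [-0.045  0.06 ] z95 0.035 world [0.627 0.039 0.031]
scene 402 scoopfr [ 0.03  -0.007  0.03 ] rng x [0.017 0.054] z95 0.037 world [0.608 0.005 0.033]
```

Request:
play_rows([
  [-0.03,0,-0.1,0],
  [-0.08,0,-0.2,0],
  [-0.13,0,-0.3,0],
  [-0.18,0,-0.4,0],
  [-0.23,0,-0.5,0],
])

```text
time_s: 9.6
ee_pos: [0.5047, 0.0167, 0.1322]
ee_rot: [0.021, 1.0, 0.0, -0.002]
wrist_force: [-5.8, 0.1, -3.3]
grip_width: 0.231
gripper_force: 118.3
```

```bash
python3 go.py; python3 tea.py
```

```text
t 9.6 tcp [0.5047 0.0167 0.1322] psi 177.55 w 0.231 F [-5.8  0.1 -3.3] z [-0.005  0.    -1.   ]
top 177 scoopfr [0.046 0.009 0.025] rng x [-0.046  0.056] z95 0.558 world [0.641 0.02  0.054]
scene 481 scoopfr [ 0.027 -0.001  0.025] rng x [0.005 0.049] z95 0.03 world [0.621 0.01  0.053]
```

Request:
play_rows([
  [-0.05,0,-0.1,0],
  [-0.1,0,-0.2,0],
  [-0.15,0,-0.3,0],
  [-0.2,0,-0.4,0],
  [-0.25,0,-0.5,0],
])

```text
time_s: 10.2
ee_pos: [0.5195, 0.0159, 0.1584]
ee_rot: [0.022, 1.0, 0.0, -0.0]
wrist_force: [-4.0, 0.1, -4.3]
grip_width: 0.236
gripper_force: 118.2
```

Request:
play_rows([
  [0,0,-0.12,0],
  [0,0,-0.24,0],
  [0,0,-0.36,0],
  [0,0,-0.48,0],
  [0,0,-0.6,0],
])

```text
time_s: 10.7
ee_pos: [0.521, 0.0158, 0.1894]
ee_rot: [0.022, 1.0, -0.0, 0.002]
wrist_force: [0.2, -0.6, -1.9]
grip_width: 0.23
gripper_force: 118.2
```

```bash
python3 go.py; python3 tea.py; python3 sc.py | grep -A14 scene
```

```text
t 10.7 tcp [0.521  0.0158 0.1894] psi 177.52 w 0.23 F [ 0.2 -0.6 -1.9] z [ 0.004 -0.    -1.   ]
top 29 scoopfr [0.052 0.022 0.026] rng x [-0.046  0.056] z95 0.561 world [0.665 0.031 0.113]
scene 592 scoopfr [ 0.044 -0.007  0.025] rng x [0.005 0.058] z95 0.031 world [0.655 0.003 0.112]
scene 148 scoopfr [0.016 0.026 0.025] rng x [0.007 0.023] z95 0.031 world [0.628 0.037 0.112]
scene 4619
 x0.030 n537 zmed -0.0866 zmax -0.0552
 x0.045 n202 zmed -0.102 zmax -0.0987
 x0.060 n163 zmed -0.1026 zmax -0.098
 x0.075 n122 zmed -0.1828 zmax -0.0763
 x0.090 n224 zmed -0.08 zmax -0.0725
 x0.105 n274 zmed -0.091 zmax -0.0738
 x0.120 n345 zmed -0.1738 zmax -0.0727
 x0.135 n733 zmed -0.1162 zmax -0.0728
 x0.150 n183 zmed -0.1894 zmax -0.0854
 x0.165 n0 zmed 0 zmax 0
 walls y [-0.0508  0.0519] x [0.0332 0.1472]
 slope deg 7.35
```

Request:
play_rows([
  [-0.1,0,0,0],
  [-0.2,0,0,0],
  [-0.28,0,0,0],
  [-0.34,0,0,0],
  [-0.36,0,0,0],
], newtons=50)

```text
time_s: 11.4
ee_pos: [0.5379, 0.0151, 0.1879]
ee_rot: [0.022, 1.0, 0.0, -0.0]
wrist_force: [0.3, 0.4, -2.8]
grip_width: 0.229
gripper_force: 118.2
```

Request:
play_rows([
  [0,0,0.1,0],
  [0,0,0.2,0],
  [0,0,0.3,0],
  [0,0,0.4,0],
  [0,0,0.4,0],
])

```text
time_s: 11.9
ee_pos: [0.5315, 0.0149, 0.17]
ee_rot: [0.021, 1.0, -0.001, -0.004]
wrist_force: [-23.2, -1.5, 28.7]
grip_width: 0.226
gripper_force: 124.2
```

```bash
python3 go.py; python3 tea.py; python3 sc.py | grep -A14 scene
```

```text
t 11.9 tcp [0.5315 0.0149 0.17  ] psi 177.55 w 0.226 F [-23.2  -1.5  28.7] z [-0.008 -0.002 -1.   ]
scene 590 scoopfr [ 0.051 -0.006  0.036] rng x [0.013 0.064] z95 0.042 world [0.672 0.002 0.101]
scene 147 scoopfr [0.02  0.027 0.034] rng x [0.009 0.027] z95 0.039 world [0.641 0.037 0.1  ]
scene 4200
 x0.030 n181 zmed -0.0662 zmax -0.0551
 x0.045 n415 zmed -0.0906 zmax -0.0567
 x0.060 n167 zmed -0.0954 zmax -0.0915
 x0.075 n53 zmed -0.0943 zmax -0.092
 x0.090 n156 zmed -0.0718 zmax -0.0639
 x0.105 n422 zmed -0.092 zmax -0.0614
 x0.120 n284 zmed -0.1668 zmax -0.0606
 x0.135 n499 zmed -0.0871 zmax -0.0589
 x0.150 n301 zmed -0.1667 zmax -0.0638
 x0.165 n0 zmed 0 zmax 0
 walls y [-0.0502  0.0527] x [0.0423 0.1524]
 slope deg -12.68
```

Request:
play_rows([
  [0,0,-0.2,0],
  [0,0,-0.4,0],
  [0,0,-0.6,0],
  [0,0,-0.7,0],
  [0,0,-0.7,0],
])

```text
time_s: 12.6
ee_pos: [0.5382, 0.0151, 0.2038]
ee_rot: [0.021, 1.0, -0.0, 0.001]
wrist_force: [0.5, -0.1, -3.3]
grip_width: 0.232
gripper_force: 119.9
```

```bash
python3 go.py; python3 tea.py; python3 sc.py c| grep -A14 scene; python3 - <<'E'
import cv2,numpy as np
b=cv2.imread('pics/c_scene.png')[180:400,280:560]
cv2.imwrite('pics/c.png',cv2.resize(b,None,fx=2.5,fy=2.5))
E
```

```text
t 12.6 tcp [0.5382 0.0151 0.2038] psi 177.54 w 0.232 F [ 0.5 -0.1 -3.3] z [ 0.002 -0.    -1.   ]
scene 628 scoopfr [ 0.049 -0.007  0.034] rng x [0.012 0.061] z95 0.04 world [0.676 0.002 0.132]
scene 152 scoopfr [0.016 0.026 0.033] rng x [0.006 0.024] z95 0.038 world [0.644 0.036 0.131]
scene 3825
 x0.030 n467 zmed -0.0787 zmax -0.0555
 x0.045 n248 zmed -0.0976 zmax -0.0631
 x0.060 n190 zmed -0.0976 zmax -0.0939
 x0.075 n39 zmed -0.0954 zmax -0.0698
 x0.090 n220 zmed -0.0753 zmax -0.0651
 x0.105 n249 zmed -0.0771 zmax -0.0648
 x0.120 n369 zmed -0.1316 zmax -0.0638
 x0.135 n424 zmed -0.0756 zmax -0.0617
 x0.150 n60 zmed -0.1986 zmax -0.0723
 x0.165 n0 zmed 0 zmax 0
 walls y [-0.0504  0.0522] x [0.0404 0.149 ]
 slope deg 35.78
```

View pics/c.png

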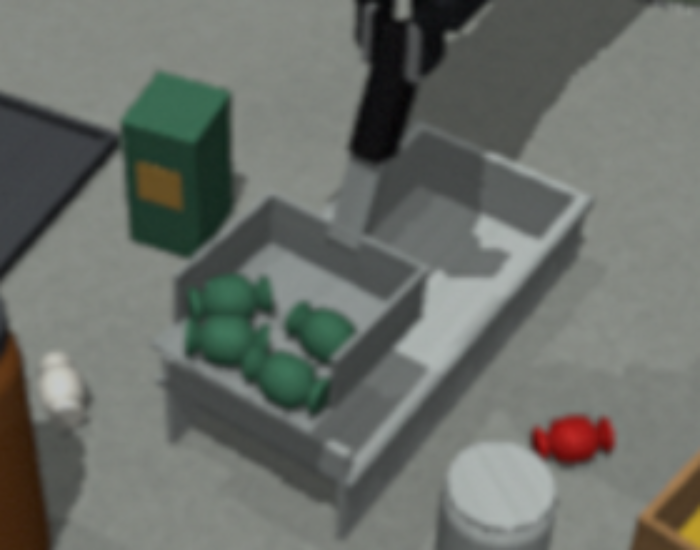

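Request:
play_rows([
  [0,0,-0.15,0],
  [0,0,-0.35,0],
  [0,0,-0.55,0],
  [0,0,-0.75,0],
  [0,0,-0.85,0],
])

```text
time_s: 13.3
ee_pos: [0.5382, 0.0151, 0.2473]
ee_rot: [0.022, 1.0, -0.0, 0.001]
wrist_force: [0.6, 0.3, -1.7]
grip_width: 0.231
gripper_force: 119.9
```

```bash
python3 go.py .4755 .3123 .245 171.3; python3 tea.py
```

```text
t 13.3 tcp [0.5382 0.0151 0.2473] psi 177.53 w 0.231 F [ 0.6  0.3 -1.7] z [ 0.002 -0.    -1.   ]
[1.509 5.885 0.042] turn 6.23 mm 304
scene 672 scoopfr [ 0.049 -0.007  0.034] rng x [0.011 0.061] z95 0.04 world [0.677 0.002 0.177]
scene 159 scoopfr [0.016 0.025 0.033] rng x [0.007 0.024] z95 0.038 world [0.644 0.036 0.176]
```

Request:
play_rows([
  [0.01,0.06,0,0.1],
  [0.05,0.22,0,0.3],
  [0.11,0.45,0,0.6],
  [0.19,0.75,0,0.9],
  [0.28,1.12,0,1.2],
])

```text
time_s: 13.9
ee_pos: [0.5252, 0.0729, 0.2452]
ee_rot: [0.032, 0.999, 0.0, -0.0]
wrist_force: [-0.1, 0.4, -3.4]
grip_width: 0.232
gripper_force: 119.9
```

Request:
play_rows([
  [0.1,0.4,0,0.5],
  [0.2,0.8,0,1.0],
  [0.3,1.2,0,1.5],
  [0.4,1.6,0,2.0],
  [0.5,2.0,0,2.5],
])

```text
time_s: 14.4
ee_pos: [0.5063, 0.1749, 0.2452]
ee_rot: [0.054, 0.999, 0.0, -0.0]
wrist_force: [-0.3, 0.1, -2.3]
grip_width: 0.226
gripper_force: 120.0
```

```bash
python3 go.py .4755 .3123 .245 171.3; python3 tea.py
```

```text
t 14.4 tcp [0.5063 0.1749 0.2452] psi 173.86 w 0.226 F [-0.3  0.1 -2.3] z [-0.001  0.    -1.   ]
[0.906 2.666 0.006] turn 2.56 mm 141
top 372 scoopfr [ 0.044 -0.017  0.035] rng x [0.009 0.062] z95 0.04 world [0.637 0.148 0.176]
top 129 scoopfr [0.006 0.023 0.032] rng x [-0.005  0.017] z95 0.038 world [0.602 0.192 0.174]
scene 791 scoopfr [ 0.048 -0.003  0.033] rng x [0.008 0.062] z95 0.039 world [0.643 0.159 0.174]
scene 212 scoopfr [0.007 0.028 0.031] rng x [-0.004  0.015] z95 0.037 world [0.605 0.194 0.172]
```

Request:
play_rows([
  [0.12,0.4,0,0.5],
  [0.24,0.8,0,1.0],
  [0.36,1.18,0,1.5],
  [0.47,1.52,0,1.9],
  [0.57,1.82,0,2.2],
])

```text
time_s: 15.0
ee_pos: [0.4881, 0.2675, 0.2453]
ee_rot: [0.073, 0.997, -0.0, -0.0]
wrist_force: [-0.0, -0.1, -3.7]
grip_width: 0.229
gripper_force: 119.9
```

Request:
play_rows([
  [0.09,0.25,0,0.2],
  [0.17,0.45,0,0.3],
  [0.24,0.6,0,0.3],
  [0.29,0.7,0,0.3],
  [0.32,0.76,0,0.3],
])

```text
time_s: 15.5
ee_pos: [0.4783, 0.3068, 0.2455]
ee_rot: [0.076, 0.997, -0.0, -0.0]
wrist_force: [0.2, 0.3, -3.1]
grip_width: 0.224
gripper_force: 119.9
```

Request:
play_rows([
  [0,0,0,0],
  [0,0,0,0],
])

```text
time_s: 15.7
ee_pos: [0.4786, 0.3062, 0.2456]
ee_rot: [0.076, 0.997, -0.0, 0.0]
wrist_force: [-0.4, -0.8, -3.0]
grip_width: 0.23
gripper_force: 119.9
```

```bash
python3 go.py .4755 .3123 .2 171.3; python3 tea.py;python3 sc.py | head -14
```

```text
t 15.7 tcp [0.4786 0.3062 0.2456] psi 171.31 w 0.23 F [-0.4 -0.8 -3. ] z [ 0. -0. -1.]
[0.079 0.112 0.911] turn 0.01 mm 46
top 370 scoopfr [ 0.045 -0.012  0.035] rng x [0.007 0.066] z95 0.04 world [0.609 0.275 0.176]
top 134 scoopfr [-0.001  0.027  0.033] rng x [-0.017  0.016] z95 0.038 world [0.57  0.319 0.174]
scene 896 scoopfr [ 0.05  -0.008  0.033] rng x [0.012 0.068] z95 0.039 world [0.615 0.277 0.175]
scene 276 scoopfr [0.004 0.028 0.03 ] rng x [-0.015  0.017] z95 0.036 world [0.575 0.32  0.172]
top 1805
 x0.030 n24 zmed -0.0617 zmax -0.056
 x0.045 n136 zmed -0.0967 zmax -0.06
 x0.060 n150 zmed -0.0968 zmax -0.071
 x0.075 n166 zmed -0.0939 zmax -0.0637
 x0.090 n160 zmed -0.0914 zmax -0.0644
 x0.105 n138 zmed -0.092 zmax -0.0644
 x0.120 n141 zmed -0.0755 zmax -0.0602
 x0.135 n160 zmed -0.0699 zmax -0.0606
 x0.150 n57 zmed -0.0699 zmax -0.0609
 x0.165 n0 zmed 0 zmax 0
 walls y [-0.0517  0.0512] x [0.0444 0.1548]
 slope deg 12.45
scene 4542
```

Request:
play_rows([
  [0.04,0.02,0.05,0],
  [0.08,0.05,0.2,0],
  [0.12,0.08,0.4,0],
  [0.16,0.11,0.6,0],
  [0.18,0.11,0.8,0],
])

```text
time_s: 16.4
ee_pos: [0.4697, 0.3135, 0.2042]
ee_rot: [0.075, 0.997, -0.0, -0.0]
wrist_force: [0.9, -0.4, -3.6]
grip_width: 0.228
gripper_force: 120.0
```

Request:
play_rows([
  [0,0,0.25,0],
  [0,0,0.5,0],
  [0,0,0.75,0],
  [0,0,1.0,0],
  [0,0,1.15,0],
])

```text
time_s: 16.9
ee_pos: [0.4698, 0.313, 0.1464]
ee_rot: [0.076, 0.997, -0.0, -0.001]
wrist_force: [0.3, 0.4, -3.1]
grip_width: 0.228
gripper_force: 119.9
```

```bash
python3 go.py; python3 tea.py;python3 sc.py d| head -14;  python3 - <<'E'
import cv2,numpy as np
a=cv2.imread('pics/d_top.png')[250:440,150:330]; b=cv2.imread('pics/d_scene.png')[240:500,460:720]
cv2.imwrite('pics/d.png',np.hstack([cv2.resize(a,(390,400)),cv2.resize(b,(400,400))]))
E
```

```text
t 16.9 tcp [0.4698 0.313  0.1464] psi 171.32 w 0.228 F [ 0.3  0.4 -3.1] z [-0.001 -0.001 -1.   ]
top 313 scoopfr [ 0.043 -0.009  0.035] rng x [0.012 0.063] z95 0.042 world [0.601 0.285 0.077]
top 110 scoopfr [0.001 0.027 0.034] rng x [-0.015  0.018] z95 0.039 world [0.562 0.326 0.075]
scene 983 scoopfr [0.039 0.006 0.032] rng x [-0.01   0.061] z95 0.037 world [0.594 0.298 0.074]
top 2043
 x0.030 n90 zmed -0.1321 zmax -0.0551
 x0.045 n123 zmed -0.0965 zmax -0.0582
 x0.060 n130 zmed -0.0962 zmax -0.0719
 x0.075 n143 zmed -0.0934 zmax -0.0618
 x0.090 n134 zmed -0.0938 zmax -0.0657
 x0.105 n120 zmed -0.0929 zmax -0.0633
 x0.120 n129 zmed -0.0721 zmax -0.0612
 x0.135 n140 zmed -0.069 zmax -0.0593
 x0.150 n110 zmed -0.0784 zmax -0.0644
 x0.165 n0 zmed 0 zmax 0
 walls y [-0.0522  0.0521] x [0.0446 0.1624]
 slope deg 11.34
scene 4999
```

View pics/d.png

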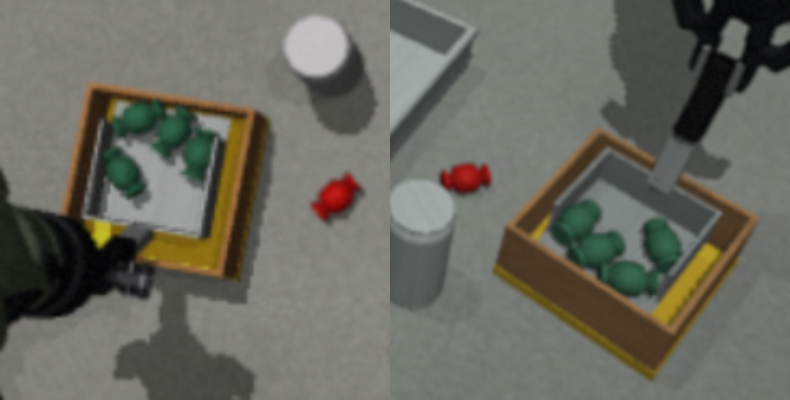

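Request:
play_rows([
  [0,0,0,0],
  [0,0,0,0],
  [0,0,0,0],
], grip=0, newtons=40)

```text
time_s: 17.4
ee_pos: [0.4707, 0.3135, 0.1486]
ee_rot: [0.076, 0.997, 0.0, 0.0]
wrist_force: [-0.6, -0.0, -1.7]
grip_width: 0.226
gripper_force: 120.0
```

Request:
play_rows([
  [-0.1,0,0,0],
  [-0.2,0,0,0],
  [-0.35,0,-0.1,0],
  [-0.5,0,-0.3,0],
  [-0.65,0,-0.45,0],
])

```text
time_s: 17.9
ee_pos: [0.5014, 0.3081, 0.1702]
ee_rot: [0.076, 0.997, -0.0, -0.002]
wrist_force: [-3.7, -0.0, -3.2]
grip_width: 0.232
gripper_force: 117.4
```

```bash
python3 go.py; python3 sc.py e| head -14
```

```text
t 17.9 tcp [0.5014 0.3081 0.1702] psi 171.33 w 0.232 F [-3.7 -0.  -3.2] z [-0.003 -0.001 -1.   ]
top 1985
 x0.030 n131 zmed -0.1051 zmax -0.0998
 x0.045 n132 zmed -0.1053 zmax -0.0781
 x0.060 n143 zmed -0.1058 zmax -0.0763
 x0.075 n135 zmed -0.0937 zmax -0.0784
 x0.090 n134 zmed -0.0899 zmax -0.0785
 x0.105 n127 zmed -0.0884 zmax -0.0817
 x0.120 n92 zmed -0.1002 zmax -0.0884
 x0.135 n80 zmed -0.1684 zmax -0.1639
 x0.150 n112 zmed -0.1691 zmax -0.1622
 x0.165 n0 zmed 0 zmax 0
 walls y [-0.0519  0.052 ] x [0.026 0.119]
 slope deg 9.93
scene 5273
```

Request:
play_rows([
  [-0.25,0,-0.2,0],
  [-0.5,0,-0.4,0],
  [-0.78,0,-0.56,0],
  [-1.06,0,-0.7,0],
  [-1.37,0,-0.8,0],
])

```text
time_s: 18.5
ee_pos: [0.5696, 0.298, 0.2105]
ee_rot: [0.076, 0.997, -0.0, -0.001]
wrist_force: [-2.5, 2.0, -2.1]
grip_width: 0.226
gripper_force: 112.5
```

```bash
python3 go.py; python3 sc.py e| head -14;  python3 - <<'E'
import cv2,numpy as np
b=cv2.imread('pics/e_scene.png')[200:500,430:730]
cv2.imwrite('pics/e.png',cv2.resize(b,(500,500)))
E
```

```text
t 18.5 tcp [0.5696 0.298  0.2105] psi 171.33 w 0.226 F [-2.5  2.  -2.1] z [-0.002 -0.    -1.   ]
top 509
 x0.030 n105 zmed -0.1123 zmax -0.0997
 x0.045 n118 zmed -0.1175 zmax -0.1069
 x0.060 n34 zmed -0.1253 zmax -0.1167
 x0.075 n0 zmed 0 zmax 0
 x0.090 n0 zmed 0 zmax 0
 x0.105 n0 zmed 0 zmax 0
 x0.120 n0 zmed 0 zmax 0
 x0.135 n0 zmed 0 zmax 0
 x0.150 n0 zmed 0 zmax 0
 x0.165 n0 zmed 0 zmax 0
 slope deg 4.78
scene 2746
 x0.030 n335 zmed -0.1139 zmax -0.1021
```

View pics/e.png

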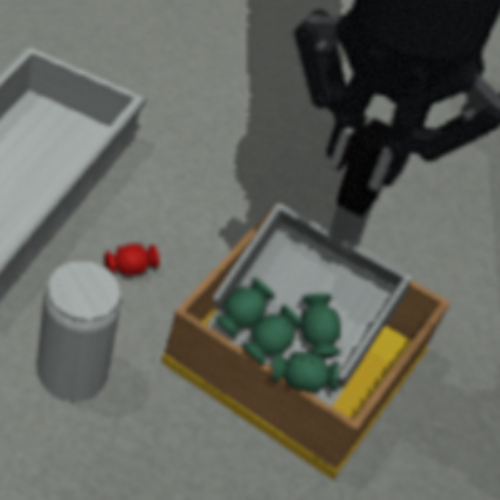

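Request:
play_rows([
  [0,0,0.1,0],
  [0,0,0.2,0],
  [0,0,0.3,0],
  [0,0,0.4,0],
  [0,0,0.4,0],
])

```text
time_s: 19.1
ee_pos: [0.5697, 0.2981, 0.1894]
ee_rot: [0.075, 0.997, -0.0, -0.0]
wrist_force: [-0.4, 0.5, -2.5]
grip_width: 0.229
gripper_force: 110.6
```

Request:
play_rows([
  [-0.3,0,-0.08,0],
  [-0.6,0,-0.13,0],
  [-0.9,0,-0.17,0],
  [-1.2,0,-0.17,0],
  [-1.5,0,-0.17,0],
])

```text
time_s: 19.6
ee_pos: [0.6428, 0.2868, 0.1984]
ee_rot: [0.075, 0.997, -0.0, -0.002]
wrist_force: [-4.4, 0.1, -3.0]
grip_width: 0.229
gripper_force: 100.2
```

```bash
python3 go.py; python3 - <<'E'
from h import *
b=cap("scene")["image"][110:330,290:490]
cv2.imwrite('pics/f.png',cv2.resize(b,None,fx=2.5,fy=2.5))
E
```

```text
t 19.6 tcp [0.6428 0.2868 0.1984] psi 171.36 w 0.229 F [-4.4  0.1 -3. ] z [-0.004 -0.    -1.   ]
```

View pics/f.png

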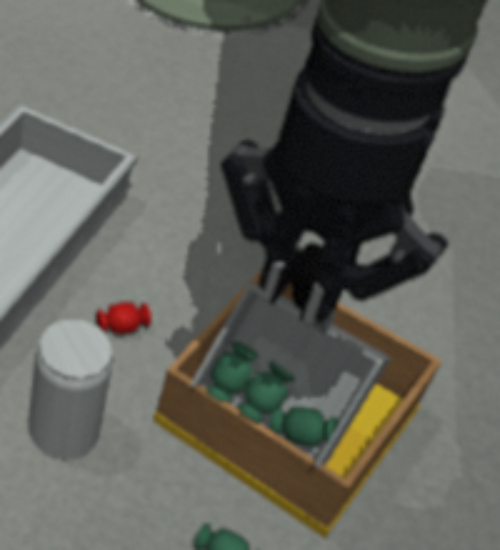

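One piece hopped over the far wall and lies on the table ahead of the box (view pixel ~(220,540)). The other three are against the wall in the tilted pan. I'll drop those three first, then locate the stray.

Request:
play_rows([
  [0.2,0,0,0],
  [0.4,0,0,0],
  [0.6,0,0,0],
  [0.8,0,0,0],
  [0.9,0,0,0],
])

```text
time_s: 20.15
ee_pos: [0.5989, 0.294, 0.1995]
ee_rot: [0.075, 0.997, 0.0, 0.0]
wrist_force: [-0.8, 0.0, -1.8]
grip_width: 0.23
gripper_force: 100.6
```

```bash
cat > blobs.py <<'E'
from h import *
out=[]
for n in("top","scene"):
    c=cap(n); P=cloud(c); g=c["image"].astype(int); m=((g[...,1]>g[...,2]*1.5)&(g[...,1]>g[...,0]*1.1)&(g[...,1]>25)&(P[...,0]>.3)&(P[...,0]<1.1)&(P[...,1]>-.08)).astype(np.uint8)
    k,l,s,ce=cv2.connectedComponentsWithStats(m)
    for i in range(1,k):
        if s[i,4]>15: 
            p=P[l==i]; (a,b),wh,ang=cv2.minAreaRect((p[:,:2]*1000).astype(np.float32)); print(n,s[i,4],ce[i].round(),"w",np.median(p,0).round(3),"zmax",np.percentile(p[:,2],95).round(3),"rect",round(a),round(b),np.round(wh),round(ang))
    out.append(cv2.resize(c["image"][130:384,100:440] if n=="top" else c["image"][110:364,160:500],(400,300)))
import sys
if len(sys.argv)>1: cv2.imwrite("pics/%s.png"%sys.argv[1],np.hstack(out))
E
python3 go.py; python3 blobs.py g1
```

```text
t 20.15 tcp [0.5989 0.294  0.1995] psi 171.37 w 0.23 F [-0.8  0.  -1.8] z [ 0.  0. -1.]
top 100 [153. 161.] w [0.744 0.301 0.024] zmax 0.031 rect 605 142 [469.  37.] 49
top 193 [155. 206.] w [0.607 0.281 0.067] zmax 0.077 rect 542 146 [396.  43.] 64
scene 102 [383. 266.] w [0.603 0.263 0.065] zmax 0.07 rect 599 260 [21. 21.] 14
scene 113 [397. 275.] w [0.607 0.293 0.063] zmax 0.071 rect 604 291 [23. 19.] 82
scene 292 [369. 349.] w [0.749 0.304 0.024] zmax 0.029 rect 747 304 [23. 43.] 5
```

```bash
cat > box.py <<'E'
from h import *
B=np.array([.5575,.2997]); a=np.radians(-8.7); X=np.array([np.cos(a),np.sin(a)]); Y=np.array([-X[1],X[0]])
for n in("top","scene"):
    c=cap(n); P=cloud(c); g=c["image"].astype(int)
    gr=((g[...,1]>g[...,2]*1.4)&(g[...,1]>g[...,0]*1.05)&(g[...,1]>20)); u=(P[...,:2]-B)@X; v=(P[...,:2]-B)@Y
    ins=(abs(u)<.09)&(abs(v)<.08)&(P[...,2]<.2)
    print(n,"green px",(gr&ins).sum())
    G=[["  .  "]*9 for _ in range(9)]
    for i in range(9):
        for j in range(9):
            m=ins&(abs(u-(.08-.02*i))<.01)&(abs(v-(.08-.02*j))<.01)
            if m.sum(): G[i][j]="%3d%s"%(1000*np.median(P[...,2][m]),"g" if (gr&m).sum()*2>m.sum() else " ")
    print("\n".join(" ".join(x.rjust(5) for x in r) for r in G))
E
python3 box.py
```

```text
top green px 177
  .      0     1     1    18    26    38    35     3 
  .      8    32g   33g   46g   42g   49    13    37 
  70     8    31    44    44    53    49    13    32 
  70   110    .     61    64    63    66    14    38 
  71   111    86    77    88    82    77    14    34 
  69   135   137   136   150   135   122    14    34 
  52    15    19    17    16    14    15    13    32 
  59    14    13    12    13    11    13    14    33 
   1     2     2     3     1     1     2     2     1 
scene green px 113
   9    26    26    26    25    25    26    25    12 
  30    70    70    71    68    65    65g   69    70 
  30    84    47    46    47    51    66    89    61 
  30    59    56    57    59    57    64    13    48 
  28    17    79    79    80    78    83    13    50 
  30    15    98   100   100    98   101   140    54 
  25    13   110   111   110   111   111    .     65 
  29    14    13    .     .     .     .     75    70 
   6    47    34    .     .     .     .     .     72
```

Request:
play_rows([
  [0.3,0,0,0],
  [0.6,0,0,0],
  [0.6,0,0,0],
  [0.4,0,0,0],
  [0.6,0,0,0],
])

```text
time_s: 20.85
ee_pos: [0.574, 0.2975, 0.1992]
ee_rot: [0.077, 0.997, 0.0, 0.002]
wrist_force: [0.1, 0.7, -1.4]
grip_width: 0.229
gripper_force: 100.7
```

```bash
python3 go.py; python3 box.py; python3 blobs.py
```

```text
t 20.85 tcp [0.574  0.2975 0.1992] psi 171.21 w 0.229 F [ 0.1  0.7 -1.4] z [ 0.004  0.    -1.   ]
top green px 174
   0     1     4     6    27    16    36    46     5 
  .     26    31g   42    46g   14    13    13    40 
  .     .     .     12    15    27    27g   13    38 
  .     .     47    46    45    46    44    14    37 
  69   119    53    62    63    63    64    15    36 
  70   112    84    75    84    80    75    15    35 
  72   132   134   136   153   132   115    14    35 
  65    16   114   115   114   113    15    15    29 
   3     2     2     3     2     2     1     2     2 
scene green px 97
  10    28    25    25    25    26    26    25    14 
  35    70    70    69    68    70    69    70    70 
  31    71    .     45    47    30g   32g   41    60 
  27    15    14    13    14    27    42    13    48 
  30    45    49    49    49    50    53    13    51 
  27    16    72    73    75    72    76    13    48 
  25    15    92    93    97    92    95    15    55 
  36    14   106   107   107   107   108    .     60 
   3    46    27    .     .     .     .     70    69 
top 100 [153. 161.] w [0.745 0.301 0.024] zmax 0.03 rect 746 303 [42. 23.] 88
top 130 [149. 204.] w [0.616 0.293 0.039] zmax 0.312 rect 540 156 [413.  29.] 63
top 67 [165. 214.] w [0.587 0.259 0.03 ] zmax 0.037 rect 586 260 [22. 34.] 53
scene 90 [387. 269.] w [0.579 0.269 0.031] zmax 0.034 rect 578 267 [17. 29.] 42
scene 291 [369. 349.] w [0.749 0.304 0.023] zmax 0.029 rect 747 304 [42. 23.] 84
```

Request:
play_rows([
  [0.2,0,-0.4,0],
  [0.2,0,-0.9,0],
  [0.2,0,-1.4,0],
  [0.2,0,-1.9,0],
  [0.2,0,-2.3,0],
])

```text
time_s: 21.55
ee_pos: [0.5611, 0.2996, 0.3158]
ee_rot: [0.076, 0.997, 0.0, 0.001]
wrist_force: [-0.1, -0.4, -1.1]
grip_width: 0.23
gripper_force: 100.7
```

Request:
play_rows([
  [0,0,0,-8],
  [0,0,0,-16],
  [0,0,0,-24],
  [0,0,0,-32],
  [0,0,0,-40],
])

```text
time_s: 22.05
ee_pos: [0.5608, 0.2996, 0.3141]
ee_rot: [-0.273, 0.962, -0.0, 0.0]
wrist_force: [0.9, -0.1, -1.7]
grip_width: 0.227
gripper_force: 100.7
```

Request:
play_rows([
  [0,0,0,-8],
  [0,0,0,-16],
  [0,0,0,-24],
  [0,0,0,-32],
  [0,0,0,-40],
])

```text
time_s: 22.55
ee_pos: [0.5608, 0.2996, 0.314]
ee_rot: [-0.585, 0.811, -0.0, 0.0]
wrist_force: [-0.0, -0.4, -1.7]
grip_width: 0.231
gripper_force: 100.7
```

```bash
python3 go.py .745 .302 .30 351.3; python3 box.py; python3 blobs.py
```

```text
t 22.55 tcp [0.5608 0.2996 0.314 ] psi 251.65 w 0.231 F [-0.  -0.4 -1.7] z [ 0.  0. -1.]
[-1.206 -3.481  0.282] turn -99.65 mm 185
top green px 84
   2     8     4     3     3    15    36    43     8 
  55    24    31g   68   159   178    13    13    35 
  51    14    14    .    162   174    31    14    38 
  .     .     .     .    163   179    20    14    40 
  44    13    11    .    164    15    14    13    34 
  44    13    .     .    166   177    13    12    36 
  44    13    16   177   170   177    13    15    32 
  60    14    13    13    12    13    13    13    32 
   2     1     3     2     1     1     2     1     3 
scene green px 101
   9    27    26    25    24    26    25    25    18 
  35    70    70    69   161   184    70    70    70 
  30    69    .     47   158   174   186   198    61 
  27    14    13    13   158    27    31    12    50 
  27    13    13    13   157   174   189    12    50 
  30    13    13    13   159   176    14    12    50 
  30    13    13    13   168   179    13    13    49 
  32    13    13    13    13    14    12    13    39 
   4    47    43    43    45    35    15    21    31 
top 101 [153. 161.] w [0.745 0.301 0.024] zmax 0.029 rect 606 143 [472.  34.] 49
top 32 [140. 203.] w [0.62  0.333 0.032] zmax 0.037 rect 527 162 [411.  19.] 61
top 43 [167. 215.] w [0.585 0.253 0.03 ] zmax 0.036 rect 584 254 [10. 32.] 70
scene 87 [386. 269.] w [0.58  0.269 0.031] zmax 0.035 rect 578 267 [18. 29.] 48
scene 292 [369. 349.] w [0.749 0.304 0.024] zmax 0.029 rect 747 304 [43. 23.] 89
```

Request:
play_rows([
  [-0.2,-0.6,0,-8],
  [-0.4,-1.2,0,-16],
  [-0.6,-1.8,0,-24],
  [-0.8,-2.4,0,-32],
  [-1.0,-2.9,0,-40],
])

```text
time_s: 23.25
ee_pos: [0.7151, 0.3001, 0.3139]
ee_rot: [0.827, -0.563, 0.0, -0.0]
wrist_force: [1.0, -0.7, -1.9]
grip_width: 0.229
gripper_force: 100.7
```

Request:
play_rows([
  [0,0,0,-8],
  [0,0,0,-16],
  [0,0,0,-24],
  [0,0,0,-32],
  [0,0,0,-40],
])

```text
time_s: 23.75
ee_pos: [0.7138, 0.3005, 0.3136]
ee_rot: [0.969, -0.246, -0.0, 0.0]
wrist_force: [-0.3, -0.2, -1.4]
grip_width: 0.229
gripper_force: 100.7
```

Request:
play_rows([
  [0,0,0,-8],
  [0,0,0,-16],
  [0,0,0,-19.7],
  [0,0,0,-19.7],
])

```text
time_s: 24.15
ee_pos: [0.7137, 0.3005, 0.3137]
ee_rot: [0.997, -0.079, -0.0, 0.0]
wrist_force: [-0.6, -0.7, -1.2]
grip_width: 0.234
gripper_force: 100.7
```

```bash
python3 go.py .745 .302 .30 351.3; cat > pan.py <<'E'
from h import *
from scipy.spatial.transform import Rotation as Ro
s=manip.read_state(); M=Ro.from_quat(s["ee_rot"]).as_matrix()
for n in("scene","top"):
    c=cap(n); P=cloud(c); Q=(P-s["ee_pos"])@np.stack([-M[:,0],M[:,1],-M[:,2]],1)
    m=(c["range_z"]>0)&(abs(Q[...,1])<.04)&(Q[...,0]>-.16)&(Q[...,0]<.17)&(Q[...,2]<-.03)&(Q[...,2]>-.2)&(P[...,2]>.05)
    q=Q[m]; print(n,len(q))
    for z in np.arange(-.2,-.03,.01):
        k=q[(q[:,2]>=z)&(q[:,2]<z+.01)]
        if len(k)>4: print("  z%.3f n%d x %s"%(z+.005,len(k),np.percentile(k[:,0],[5,50,95]).round(3)))
E
python3 pan.py
```

```text
t 24.15 tcp [0.7137 0.3005 0.3137] psi 350.91 w 0.234 F [-0.6 -0.7 -1.2] z [-0. -0. -1.]
[ 0.613 -0.128  0.274] turn -0.39 mm 34
scene 1871
  z-0.085 n300 x [-0.078 -0.076 -0.072]
  z-0.075 n587 x [-0.074 -0.069 -0.064]
  z-0.065 n493 x [-0.065 -0.06  -0.055]
  z-0.055 n252 x [-0.064 -0.056 -0.052]
  z-0.045 n124 x [-0.061 -0.058 -0.051]
  z-0.035 n115 x [-0.057 -0.054 -0.047]
top 834
  z-0.155 n79 x [-0.01  -0.003  0.   ]
  z-0.145 n134 x [-0.018 -0.011 -0.005]
  z-0.135 n145 x [-0.03  -0.023 -0.016]
  z-0.125 n104 x [-0.04  -0.034 -0.028]
  z-0.115 n101 x [-0.05  -0.044 -0.037]
  z-0.105 n89 x [-0.061 -0.055 -0.049]
  z-0.095 n23 x [-0.064 -0.062 -0.059]
  z-0.085 n30 x [-0.08  -0.078 -0.076]
  z-0.075 n57 x [-0.077 -0.073 -0.069]
  z-0.065 n36 x [-0.067 -0.063 -0.058]
  z-0.055 n26 x [-0.064 -0.055 -0.053]
  z-0.045 n7 x [-0.061 -0.058 -0.055]
```

Request:
play_rows([
  [0.4,0,0,-0.4],
  [0.8,0,0.3,-0.4],
  [1.1,-0.1,0.8,-0.4],
  [1.1,-0.1,1.3,-0.4],
  [1.1,-0.1,1.7,-0.4],
])

```text
time_s: 24.75
ee_pos: [0.7687, 0.2965, 0.223]
ee_rot: [0.997, -0.076, -0.002, 0.001]
wrist_force: [0.4, 0.3, -0.7]
grip_width: 0.228
gripper_force: 100.6
```

Request:
play_rows([
  [0,0,0,0],
  [0,0,0,0],
])

```text
time_s: 24.95
ee_pos: [0.7686, 0.2969, 0.23]
ee_rot: [0.997, -0.075, -0.0, 0.0]
wrist_force: [-0.2, -0.8, -0.5]
grip_width: 0.232
gripper_force: 100.6
```

```bash
python3 go.py .767 .299 .166 351.3; python3 pan.py; python3 blobs.py
```

```text
t 24.95 tcp [0.7686 0.2969 0.23  ] psi 351.37 w 0.232 F [-0.2 -0.8 -0.5] z [-0. -0. -1.]
[-0.037 -0.037  1.279] turn 0.07 mm 64
scene 2008
  z-0.175 n109 x [0.135 0.137 0.138]
  z-0.165 n109 x [0.135 0.137 0.139]
  z-0.155 n93 x [0.002 0.138 0.141]
  z-0.085 n278 x [-0.078 -0.075 -0.072]
  z-0.075 n532 x [-0.074 -0.069 -0.064]
  z-0.065 n435 x [-0.065 -0.06  -0.055]
  z-0.055 n239 x [-0.064 -0.055 -0.051]
  z-0.045 n101 x [-0.06  -0.058 -0.053]
  z-0.035 n112 x [-0.057 -0.054 -0.049]
top 769
  z-0.175 n23 x [0.139 0.147 0.158]
  z-0.165 n17 x [0.135 0.138 0.14 ]
  z-0.155 n87 x [-0.008 -0.003  0.139]
  z-0.145 n106 x [-0.017 -0.012 -0.005]
  z-0.135 n133 x [-0.03  -0.023 -0.016]
  z-0.125 n104 x [-0.041 -0.033 -0.027]
  z-0.115 n90 x [-0.053 -0.043 -0.036]
  z-0.105 n64 x [-0.061 -0.054 -0.047]
  z-0.095 n32 x [-0.065 -0.062 -0.057]
  z-0.085 n14 x [-0.083 -0.081 -0.08 ]
  z-0.075 n46 x [-0.08  -0.077 -0.072]
  z-0.065 n31 x [-0.071 -0.066 -0.061]
  z-0.055 n21 x [-0.06  -0.056 -0.054]
top 100 [153. 161.] w [0.745 0.302 0.024] zmax 0.03 rect 746 303 [23. 41.] 0
top 156 [148. 204.] w [0.614 0.303 0.034] zmax 0.052 rect 541 155 [411.  33.] 64
top 87 [164. 216.] w [0.581 0.261 0.031] zmax 0.037 rect 520 121 [330.  40.] 66
scene 26 [390. 268.] w [0.571 0.273 0.028] zmax 0.282 rect 669 283 [213.  14.] 6
scene 21 [372. 344.] w [0.739 0.306 0.026] zmax 0.029 rect 738 305 [15.  7.] 59
```

Request:
play_rows([
  [0,0,0.35,0],
  [0,0,0.7,0],
  [0,0,1.0,0],
  [0,0,1.24,0],
  [0,0,1.24,0],
])

```text
time_s: 25.65
ee_pos: [0.7686, 0.2969, 0.1663]
ee_rot: [0.997, -0.075, -0.001, 0.0]
wrist_force: [-1.0, 0.3, -2.9]
grip_width: 0.229
gripper_force: 100.7
```

Request:
play_rows([
  [0,0,0.04,0],
  [0,0,0.04,0],
])

```text
time_s: 25.85
ee_pos: [0.7696, 0.2972, 0.1666]
ee_rot: [0.997, -0.075, 0.001, -0.0]
wrist_force: [0.4, 0.6, -1.7]
grip_width: 0.226
gripper_force: 100.7
```

```bash
python3 go.py .767 .299 .165 351.3;python3 blobs.py
```

```text
t 25.85 tcp [0.7696 0.2972 0.1666] psi 351.43 w 0.226 F [ 0.4  0.6 -1.7] z [ 0.002  0.001 -1.   ]
[-0.057 -0.027  0.031] turn 0.13 mm 4
top 99 [153. 161.] w [0.744 0.302 0.024] zmax 0.031 rect 605 142 [469.  34.] 49
top 150 [149. 204.] w [0.613 0.299 0.035] zmax 0.053 rect 588 253 [185.  33.] 64
top 86 [164. 216.] w [0.582 0.261 0.03 ] zmax 0.035 rect 583 262 [23. 39.] 48
scene 236 [371. 350.] w [0.75  0.307 0.024] zmax 0.029 rect 776 309 [31. 80.] 89
```

Request:
play_rows([
  [-0.1,0,0.02,0],
  [-0.25,0,0.02,0],
  [-0.4,0,0.02,0],
  [-0.55,0,0.02,0],
  [-0.7,0,0.02,0],
])

```text
time_s: 26.45
ee_pos: [0.7343, 0.3023, 0.165]
ee_rot: [0.997, -0.075, 0.001, -0.0]
wrist_force: [-0.7, -0.4, -2.8]
grip_width: 0.227
gripper_force: 100.6
```

```bash
python3 go.py .767 .299 .165 351.3;python3 blobs.py
```

```text
t 26.45 tcp [0.7343 0.3023 0.165 ] psi 351.43 w 0.227 F [-0.7 -0.4 -2.8] z [ 0.001  0.    -1.   ]
[ 0.656 -0.031  0.   ] turn 0.13 mm 33
top 100 [151. 169.] w [0.72  0.305 0.024] zmax 0.031 rect 593 145 [456.  33.] 51
top 157 [148. 204.] w [0.615 0.304 0.035] zmax 0.052 rect 541 155 [410.  33.] 64
top 86 [164. 216.] w [0.581 0.261 0.031] zmax 0.037 rect 583 262 [23. 38.] 43
scene 201 [381. 339.] w [0.721 0.313 0.024] zmax 0.028 rect 718 316 [28. 22.] 89
```

Request:
play_rows([
  [-0.15,0,0,0],
  [-0.3,0,0,0],
  [-0.45,0,0,0],
  [-0.6,0,0,0],
  [-0.75,0,0,0],
])

```text
time_s: 27.05
ee_pos: [0.6972, 0.3078, 0.1643]
ee_rot: [0.997, -0.075, 0.0, -0.0]
wrist_force: [0.6, 0.2, -2.0]
grip_width: 0.226
gripper_force: 100.7
```

```bash
python3 go.py .767 .299 .165 351.3;python3 blobs.py
```

```text
t 27.05 tcp [0.6972 0.3078 0.1643] psi 351.42 w 0.226 F [ 0.6  0.2 -2. ] z [ 0.001  0.    -1.   ]
[ 1.407 -0.035 -0.012] turn 0.12 mm 70
top 101 [149. 181.] w [0.684 0.311 0.024] zmax 0.03 rect 685 312 [26. 42.] 3
top 155 [148. 204.] w [0.615 0.302 0.035] zmax 0.052 rect 542 156 [412.  33.] 64
top 87 [164. 216.] w [0.584 0.26  0.029] zmax 0.036 rect 504 129 [330.  40.] 59
scene 74 [385. 269.] w [0.581 0.267 0.031] zmax 0.034 rect 582 266 [19. 27.] 35
scene 180 [392. 324.] w [0.684 0.319 0.024] zmax 0.03 rect 681 321 [27. 21.] 89
```

Request:
play_rows([
  [-0.15,0,0,0],
  [-0.3,0,0,0],
  [-0.45,0,0,0],
  [-0.6,0,0,0],
  [-0.7,0,0,0],
])

```text
time_s: 27.65
ee_pos: [0.6617, 0.3132, 0.1642]
ee_rot: [0.997, -0.075, -0.0, 0.0]
wrist_force: [0.2, 0.2, -1.7]
grip_width: 0.228
gripper_force: 100.6
```

Request:
play_rows([
  [-0.06,0,0,0],
  [-0.12,0,0,0],
  [-0.18,0,0,0],
  [-0.24,0,0,0],
  [-0.3,0,0,0],
])

```text
time_s: 28.15
ee_pos: [0.6485, 0.3151, 0.1643]
ee_rot: [0.997, -0.075, 0.001, -0.0]
wrist_force: [2.9, 0.7, -2.3]
grip_width: 0.226
gripper_force: 100.1
```

```bash
python3 go.py .767 .299 .165 351.3;python3 blobs.py;python3 pan.py
```

```text
t 28.15 tcp [0.6485 0.3151 0.1643] psi 351.41 w 0.226 F [ 2.9  0.7 -2.3] z [ 0.002 -0.    -1.   ]
[ 2.392 -0.036 -0.009] turn 0.11 mm 120
top 80 [147. 192.] w [0.652 0.316 0.023] zmax 0.031 rect 653 318 [43. 18.] 78
top 155 [148. 204.] w [0.615 0.303 0.035] zmax 0.05 rect 616 311 [69. 23.] 80
top 88 [164. 216.] w [0.582 0.26  0.03 ] zmax 0.037 rect 583 261 [22. 41.] 44
scene 88 [386. 269.] w [0.579 0.268 0.031] zmax 0.034 rect 578 267 [18. 28.] 48
scene 42 [400. 309.] w [0.647 0.322 0.028] zmax 0.031 rect 647 322 [17. 10.] 82
scene 1728
  z-0.115 n69 x [0.014 0.016 0.161]
  z-0.105 n165 x [0.014 0.016 0.161]
  z-0.095 n201 x [0.014 0.017 0.162]
  z-0.085 n13 x [-0.087 -0.086 -0.084]
  z-0.075 n414 x [-0.087 -0.082 -0.076]
  z-0.065 n411 x [-0.078 -0.072 -0.066]
  z-0.055 n292 x [-0.071 -0.064 -0.059]
  z-0.045 n80 x [-0.069 -0.066 -0.062]
  z-0.035 n83 x [-0.064 -0.061 -0.057]
top 464
  z-0.115 n49 x [-0.06  -0.052  0.036]
  z-0.105 n71 x [-0.067 -0.061  0.018]
  z-0.095 n114 x [-0.065  0.018  0.162]
  z-0.085 n14 x [-0.091 -0.086  0.159]
  z-0.075 n68 x [-0.089 -0.085 -0.08 ]
  z-0.065 n66 x [-0.082 -0.076 -0.07 ]
  z-0.055 n55 x [-0.073 -0.066 -0.061]
  z-0.045 n14 x [-0.071 -0.067 -0.058]
  z-0.035 n13 x [-0.067 -0.064 -0.053]
```

Request:
play_rows([
  [0,0,0,0],
  [-0.05,0,-0.05,0],
  [-0.05,0,-0.15,0],
  [-0.05,0,-0.25,0],
  [-0.05,0,-0.35,0],
], grip=0, newtons=120)

```text
time_s: 28.85
ee_pos: [0.6456, 0.3155, 0.1825]
ee_rot: [0.997, -0.075, 0.001, 0.0]
wrist_force: [4.1, -0.3, -1.7]
grip_width: 0.224
gripper_force: 117.5
```

```bash
python3 go.py .767 .299 .165 351.3;python3 blobs.py
```

```text
t 28.85 tcp [0.6456 0.3155 0.1825] psi 351.43 w 0.224 F [ 4.1 -0.3 -1.7] z [ 0.001 -0.    -1.   ]
[ 2.449 -0.036  0.353] turn 0.13 mm 124
top 88 [146. 192.] w [0.651 0.316 0.034] zmax 0.04 rect 558 158 [433.  26.] 60
top 153 [149. 204.] w [0.615 0.303 0.035] zmax 0.05 rect 615 311 [69. 23.] 82
top 91 [164. 215.] w [0.584 0.26  0.03 ] zmax 0.035 rect 584 261 [22. 41.] 62
scene 88 [386. 269.] w [0.58  0.269 0.031] zmax 0.033 rect 579 267 [18. 30.] 38
```

Request:
play_rows([
  [0,0,-0.1,0],
  [0,0,-0.2,0],
  [0,0,-0.3,0],
  [0,0,-0.4,0],
  [0,0,-0.5,0],
])

```text
time_s: 29.45
ee_pos: [0.645, 0.3157, 0.2071]
ee_rot: [0.997, -0.075, -0.0, -0.0]
wrist_force: [3.3, 0.4, 0.2]
grip_width: 0.222
gripper_force: 117.9
```

```bash
python3 go.py .767 .299 .165 351.3;python3 blobs.py; python3 pan.py | grep -A20 top
```

```text
t 29.45 tcp [0.645  0.3157 0.2071] psi 351.44 w 0.222 F [3.3 0.4 0.2] z [-0.  0. -1.]
[ 2.463 -0.034  0.841] turn 0.14 mm 130
top 81 [144. 192.] w [0.649 0.317 0.048] zmax 0.053 rect 649 319 [44. 16.] 80
top 156 [148. 204.] w [0.615 0.304 0.034] zmax 0.053 rect 541 155 [412.  33.] 64
top 90 [164. 215.] w [0.584 0.26  0.03 ] zmax 0.036 rect 584 261 [22. 41.] 47
scene 86 [386. 269.] w [0.579 0.269 0.031] zmax 0.034 rect 578 267 [18. 28.] 49
top 793
  z-0.155 n110 x [-0.019 -0.012  0.03 ]
  z-0.145 n94 x [-0.029 -0.021  0.136]
  z-0.135 n157 x [-0.037  0.012  0.159]
  z-0.125 n64 x [-0.048 -0.042 -0.035]
  z-0.115 n65 x [-0.058 -0.053 -0.045]
  z-0.105 n63 x [-0.067 -0.061 -0.055]
  z-0.095 n7 x [-0.066 -0.065 -0.062]
  z-0.085 n12 x [-0.089 -0.088 -0.087]
  z-0.075 n75 x [-0.087 -0.083 -0.078]
  z-0.065 n66 x [-0.079 -0.074 -0.067]
  z-0.055 n51 x [-0.072 -0.065 -0.06 ]
  z-0.045 n14 x [-0.071 -0.068 -0.056]
  z-0.035 n15 x [-0.065 -0.062 -0.052]
```

Request:
play_rows([
  [0,0,0.2,0],
  [0,0,0.4,0],
  [0,0,0.6,0],
  [0,0,0.8,0],
  [0,0,0.85,0],
])

```text
time_s: 30.15
ee_pos: [0.644, 0.3152, 0.1613]
ee_rot: [0.997, -0.075, -0.002, 0.001]
wrist_force: [3.4, -0.9, -2.7]
grip_width: 0.223
gripper_force: 117.5
```

Request:
play_rows([
  [0.05,0,0.02,0],
  [0.1,0,0.02,0],
  [0.2,0,0.02,0],
  [0.3,0,0.0,0],
  [0.4,0,0,0],
])

```text
time_s: 30.65
ee_pos: [0.6646, 0.3129, 0.1643]
ee_rot: [0.997, -0.075, -0.001, -0.0]
wrist_force: [0.0, 0.0, -1.3]
grip_width: 0.225
gripper_force: 118.4
```

```bash
python3 go.py .767 .299 .165 351.3;python3 blobs.py; python3 pan.py | grep -A20 top
```

```text
t 30.65 tcp [0.6646 0.3129 0.1643] psi 351.45 w 0.225 F [ 0.   0.  -1.3] z [-0.002  0.001 -1.   ]
[ 2.067 -0.031 -0.018] turn 0.15 mm 103
top 81 [146. 192.] w [0.652 0.318 0.024] zmax 0.03 rect 654 318 [42. 19.] 78
top 156 [148. 204.] w [0.615 0.304 0.034] zmax 0.051 rect 615 311 [68. 23.] 82
top 84 [164. 216.] w [0.581 0.26  0.03 ] zmax 0.037 rect 504 129 [330.  40.] 59
scene 84 [387. 269.] w [0.579 0.269 0.031] zmax 0.034 rect 580 267 [18. 29.] 43
scene 157 [400. 313.] w [0.654 0.324 0.025] zmax 0.03 rect 653 326 [29. 19.] 84
top 357
  z-0.115 n45 x [-0.052 -0.042  0.055]
  z-0.105 n70 x [-0.059 -0.054  0.035]
  z-0.095 n61 x [-0.057  0.032  0.035]
  z-0.085 n37 x [-0.08  -0.078  0.033]
  z-0.075 n64 x [-0.076 -0.072 -0.067]
  z-0.065 n39 x [-0.068 -0.063 -0.059]
  z-0.055 n25 x [-0.066 -0.057 -0.053]
  z-0.045 n11 x [-0.063 -0.06  -0.049]
  z-0.035 n5 x [-0.057 -0.053 -0.049]
```

Request:
play_rows([
  [0.1,0,-0.3,0],
  [0.1,0,-0.8,0],
  [0.1,0,-1.3,0],
  [-0.1,0,-1.55,0],
  [-0.5,0,-1.55,0],
], grip=0, newtons=40)

```text
time_s: 31.35
ee_pos: [0.6413, 0.3166, 0.2437]
ee_rot: [0.997, -0.075, 0.002, -0.001]
wrist_force: [-0.1, 1.2, -3.2]
grip_width: 0.223
gripper_force: 118.3
```

Request:
play_rows([
  [-0.3,0,0,0],
  [-0.4,0,0,0],
  [-0.4,0,0.15,0],
  [-0.4,0,0.3,0],
  [-0.4,0,0.34,0],
])

```text
time_s: 31.85
ee_pos: [0.6228, 0.3187, 0.2266]
ee_rot: [0.997, -0.075, 0.003, -0.0]
wrist_force: [-1.4, -4.5, 16.0]
grip_width: 0.222
gripper_force: 120.3
```

```bash
python3 go.py; python3 pan.py | grep -A20 top; python3 blobs.py | grep -v scene
```

```text
t 31.85 tcp [0.6228 0.3187 0.2266] psi 351.38 w 0.222 F [-1.4 -4.5 16. ] z [ 0.006 -0.    -1.   ]
top 737
  z-0.175 n10 x [0.002 0.009 0.012]
  z-0.155 n98 x [-0.004  0.122  0.137]
  z-0.145 n110 x [-0.015 -0.008 -0.002]
  z-0.135 n80 x [-0.028 -0.019 -0.012]
  z-0.125 n79 x [-0.039 -0.031 -0.023]
  z-0.115 n64 x [-0.05  -0.042 -0.034]
  z-0.105 n68 x [-0.057 -0.051 -0.046]
  z-0.095 n8 x [-0.08  -0.057 -0.056]
  z-0.085 n46 x [-0.079 -0.076 -0.072]
  z-0.075 n65 x [-0.074 -0.07  -0.065]
  z-0.065 n50 x [-0.066 -0.061 -0.053]
  z-0.055 n35 x [-0.064 -0.055 -0.052]
  z-0.045 n11 x [-0.061 -0.058 -0.048]
  z-0.035 n11 x [-0.056 -0.051 -0.043]
top 123 [148. 205.] w [0.613 0.306 0.034] zmax 0.051 rect 540 156 [411.  31.] 64
top 92 [164. 215.] w [0.583 0.261 0.029] zmax 0.035 rect 584 261 [23. 41.] 49
```

Request:
play_rows([
  [0.2,0,0,0],
  [0.44,0,0.06,0],
  [0.66,0,0.12,0],
  [0.88,0,0.2,0],
  [1.08,0,0.3,0],
])

```text
time_s: 32.55
ee_pos: [0.6799, 0.3097, 0.2164]
ee_rot: [0.997, -0.076, 0.007, -0.001]
wrist_force: [5.7, -5.4, 28.9]
grip_width: 0.221
gripper_force: 123.4
```

```bash
python3 go.py; python3 pan.py | grep -A20 top
```

```text
t 32.55 tcp [0.6799 0.3097 0.2164] psi 351.31 w 0.221 F [ 5.7 -5.4 28.9] z [ 0.014  0.001 -1.   ]
top 920
  z-0.165 n9 x [0.059 0.065 0.127]
  z-0.145 n109 x [0.044 0.055 0.06 ]
  z-0.135 n227 x [0.024 0.039 0.052]
  z-0.125 n231 x [0.002 0.016 0.029]
  z-0.115 n226 x [-0.02  -0.006  0.008]
  z-0.105 n64 x [-0.036 -0.02  -0.01 ]
  z-0.095 n13 x [-0.037 -0.035 -0.033]
  z-0.085 n11 x [-0.032 -0.031 -0.029]
  z-0.075 n17 x [-0.029 -0.025 -0.021]
  z-0.065 n10 x [-0.024 -0.022 -0.021]
```

Request:
play_rows([
  [0.2,0,0.06,0],
  [0.4,0,0.15,0],
  [0.55,0,0.28,0],
  [0.65,0,0.36,0],
  [0.65,0,0.36,0],
])

```text
time_s: 33.15
ee_pos: [0.7164, 0.3028, 0.2005]
ee_rot: [0.997, -0.077, 0.012, -0.0]
wrist_force: [9.8, -8.7, 26.5]
grip_width: 0.227
gripper_force: 126.6
```

```bash
python3 go.py; python3 pan.py | grep -A20 top; python3 blobs.py
```

```text
t 33.15 tcp [0.7164 0.3028 0.2005] psi 351.16 w 0.227 F [ 9.8 -8.7 26.5] z [ 0.024 -0.001 -1.   ]
top 1064
  z-0.145 n14 x [0.099 0.105 0.11 ]
  z-0.125 n304 x [0.059 0.082 0.097]
  z-0.115 n435 x [0.016 0.044 0.073]
  z-0.105 n220 x [0.001 0.012 0.034]
  z-0.085 n5 x [-0.002 -0.001 -0.001]
  z-0.075 n22 x [-0.004  0.003  0.006]
  z-0.065 n30 x [-0.004  0.004  0.005]
  z-0.055 n12 x [-0.006  0.002  0.003]
  z-0.045 n12 x [-0.008  0.001  0.002]
  z-0.035 n5 x [-0.009 -0.001  0.001]
top 126 [148. 205.] w [0.613 0.306 0.033] zmax 0.052 rect 540 156 [411.  31.] 64
top 86 [164. 216.] w [0.583 0.26  0.03 ] zmax 0.036 rect 583 261 [22. 39.] 47
```

Request:
play_rows([
  [0,0,-0.3,0],
  [0.2,0,-0.5,0],
  [0.5,0,-0.5,0],
  [0.8,0,-0.5,0],
  [1.05,0.05,-0.5,0],
], grip=0, newtons=120)

```text
time_s: 33.85
ee_pos: [0.7586, 0.2956, 0.2147]
ee_rot: [0.997, -0.075, -0.0, 0.0]
wrist_force: [-0.1, -0.8, -2.7]
grip_width: 0.225
gripper_force: 123.9
```

Request:
play_rows([
  [0.1,0,0,0],
  [0.2,0,0,0],
  [0.2,0,0,0],
])

```text
time_s: 34.15
ee_pos: [0.7683, 0.2936, 0.2139]
ee_rot: [0.997, -0.075, -0.001, 0.0]
wrist_force: [-0.4, -0.6, -2.0]
grip_width: 0.226
gripper_force: 124.0
```

```bash
python3 go.py .778 .296 .135 351.3; python3 pan.py | grep -A20 top; python3 blobs.py
```

```text
t 34.15 tcp [0.7683 0.2936 0.2139] psi 351.36 w 0.226 F [-0.4 -0.6 -2. ] z [-0.002 -0.001 -1.   ]
[ 0.186 -0.078  1.579] turn 0.06 mm 80
top 1165
  z-0.165 n19 x [0.139 0.149 0.159]
  z-0.155 n7 x [0.138 0.14  0.152]
  z-0.145 n36 x [0.135 0.137 0.14 ]
  z-0.135 n75 x [0.076 0.089 0.136]
  z-0.125 n364 x [0.048 0.07  0.09 ]
  z-0.115 n383 x [0.008 0.032 0.057]
  z-0.105 n196 x [-0.006  0.003  0.02 ]
  z-0.075 n19 x [-0.01  -0.     0.001]
  z-0.065 n26 x [-0.005 -0.001  0.001]
  z-0.055 n17 x [-0.011 -0.002 -0.   ]
  z-0.045 n10 x [-0.01  -0.003 -0.002]
  z-0.035 n7 x [-0.014 -0.005 -0.002]
top 83 [146. 192.] w [0.652 0.317 0.024] zmax 0.03 rect 654 322 [51. 18.] 85
top 154 [149. 204.] w [0.614 0.302 0.036] zmax 0.051 rect 591 255 [185.  32.] 66
top 88 [164. 215.] w [0.581 0.261 0.03 ] zmax 0.036 rect 504 129 [329.  40.] 59
scene 78 [388. 269.] w [0.578 0.272 0.03 ] zmax 0.068 rect 675 282 [223.  21.] 6
```

Request:
play_rows([
  [0,0,0.4,0],
  [0,0,0.8,0],
  [0,0,1.15,0],
  [0,0,1.4,0],
  [0,0,1.48,0],
])

```text
time_s: 34.85
ee_pos: [0.7664, 0.2945, 0.1408]
ee_rot: [0.997, -0.075, -0.001, 0.0]
wrist_force: [-0.4, -0.3, -2.3]
grip_width: 0.224
gripper_force: 123.9
```

Request:
play_rows([
  [0,0,0.03,0],
  [0,0,0.07,0],
  [0,0,0.1,0],
])

```text
time_s: 35.15
ee_pos: [0.7681, 0.2948, 0.1387]
ee_rot: [0.997, -0.075, 0.001, -0.0]
wrist_force: [-0.6, 0.5, -2.4]
grip_width: 0.226
gripper_force: 123.9
```

```bash
python3 go.py .778 .296 .135 351.3; python3 blobs.py|grep top
```

```text
t 35.15 tcp [0.7681 0.2948 0.1387] psi 351.43 w 0.226 F [-0.6  0.5 -2.4] z [ 0.002  0.001 -1.   ]
[ 0.193 -0.053  0.074] turn 0.13 mm 11
top 80 [146. 192.] w [0.652 0.316 0.024] zmax 0.032 rect 555 153 [423.  26.] 60
top 138 [150. 204.] w [0.613 0.296 0.036] zmax 0.054 rect 587 249 [179.  32.] 64
top 86 [164. 216.] w [0.581 0.261 0.031] zmax 0.037 rect 504 129 [329.  40.] 59
```

Request:
play_rows([
  [-0.05,0,0.04,0],
  [-0.12,0,0.06,0],
  [-0.2,0,0.06,0],
  [-0.28,0,0.06,0],
  [-0.36,0,0.06,0],
])

```text
time_s: 35.75
ee_pos: [0.7492, 0.2974, 0.1347]
ee_rot: [0.997, -0.075, 0.0, 0.0]
wrist_force: [3.2, 0.4, 1.4]
grip_width: 0.224
gripper_force: 124.5
```

Request:
play_rows([
  [-0.08,0,0,0],
  [-0.16,0,0,0],
  [-0.24,0,0,0],
  [-0.3,0,0,0],
])

```text
time_s: 36.15
ee_pos: [0.7404, 0.2991, 0.1392]
ee_rot: [0.997, -0.075, 0.007, -0.0]
wrist_force: [10.3, -0.9, 6.5]
grip_width: 0.223
gripper_force: 125.7
```

```bash
python3 go.py .778 .296 .135 351.3; python3 blobs.py|grep top; python3 pan.py | grep -A20 top
```

```text
t 36.15 tcp [0.7404 0.2991 0.1392] psi 351.39 w 0.223 F [10.3 -0.9  6.5] z [ 0.014 -0.    -1.   ]
[ 0.752 -0.052  0.094] turn 0.09 mm 38
top 80 [147. 192.] w [0.652 0.316 0.025] zmax 0.029 rect 653 318 [43. 17.] 79
top 157 [148. 204.] w [0.615 0.304 0.034] zmax 0.051 rect 542 155 [412.  33.] 64
top 86 [164. 216.] w [0.582 0.26  0.03 ] zmax 0.037 rect 583 261 [21. 40.] 59
top 139
  z-0.085 n24 x [-0.011  0.113  0.129]
  z-0.075 n42 x [-0.009 -0.004  0.113]
  z-0.065 n56 x [-0.007  0.109  0.112]
  z-0.055 n11 x [-0.015 -0.006 -0.004]
```

```bash
sed -i 's/P\[...,2\]>.05/P[...,2]>.008/' pan.py; python3 go.py; python3 pan.py
```

```text
t 36.35 tcp [0.7405 0.299  0.1392] psi 351.37 w 0.222 F [ 9.6 -0.2  5.7] z [ 0.014 -0.    -1.   ]
scene 2158
  z-0.135 n9 x [0.067 0.072 0.075]
  z-0.125 n493 x [0.041 0.06  0.111]
  z-0.115 n364 x [0.029 0.086 0.11 ]
  z-0.105 n258 x [-0.014 -0.01   0.111]
  z-0.095 n294 x [-0.013 -0.01   0.111]
  z-0.085 n249 x [-0.01  -0.007  0.111]
  z-0.075 n274 x [-0.012 -0.004  0.111]
  z-0.065 n112 x [-0.013 -0.003  0.113]
  z-0.055 n45 x [-0.014 -0.013 -0.007]
  z-0.045 n40 x [-0.015 -0.014 -0.009]
  z-0.035 n20 x [-0.015 -0.014 -0.007]
top 1489
  z-0.135 n11 x [-0.131  0.066  0.074]
  z-0.125 n571 x [0.037 0.08  0.165]
  z-0.115 n455 x [0.002 0.03  0.138]
  z-0.105 n241 x [-0.009  0.011  0.134]
  z-0.095 n52 x [-0.013  0.124  0.134]
  z-0.085 n42 x [-0.011  0.118  0.132]
  z-0.075 n36 x [-0.01  -0.004  0.113]
  z-0.065 n65 x [-0.006  0.109  0.112]
  z-0.055 n11 x [-0.014 -0.006 -0.004]
```

Request:
play_rows([
  [-0.08,0,0.03,0],
  [-0.16,0,0.03,0],
  [-0.24,0,0.03,0],
  [-0.3,0,0.03,0],
])

```text
time_s: 36.85
ee_pos: [0.7296, 0.3005, 0.1428]
ee_rot: [0.997, -0.075, 0.012, -0.001]
wrist_force: [12.4, -5.1, 20.8]
grip_width: 0.223
gripper_force: 125.8
```

```bash
python3 go.py; python3 pan.py | grep -A5 top;  python3 blobs.py|grep top
```

```text
t 36.85 tcp [0.7296 0.3005 0.1428] psi 351.35 w 0.223 F [12.4 -5.1 20.8] z [ 0.024 -0.    -1.   ]
top 1575
  z-0.135 n113 x [-0.076  0.06   0.144]
  z-0.125 n663 x [0.028 0.128 0.166]
  z-0.115 n419 x [-0.005  0.022  0.126]
  z-0.105 n196 x [-0.014 -0.     0.123]
  z-0.095 n60 x [-0.019  0.114  0.125]
top 79 [147. 192.] w [0.652 0.316 0.025] zmax 0.031 rect 653 318 [43. 17.] 82
top 155 [148. 204.] w [0.615 0.303 0.035] zmax 0.052 rect 541 155 [411.  33.] 64
top 88 [164. 215.] w [0.582 0.26  0.029] zmax 0.035 rect 584 262 [24. 41.] 43
```

Request:
play_rows([
  [0.2,0,-0.02,0],
  [0.5,0,-0.04,0],
  [0.8,0,-0.04,0],
  [0.9,0,-0.04,0],
  [0.9,0,-0.04,0],
])

```text
time_s: 37.55
ee_pos: [0.7639, 0.2952, 0.1351]
ee_rot: [0.997, -0.075, -0.001, -0.0]
wrist_force: [-1.7, 0.8, 4.2]
grip_width: 0.225
gripper_force: 122.4
```

```bash
python3 go.py; python3 pan.py | grep -A7 top;  python3 blobs.py|grep top
```

```text
t 37.55 tcp [0.7639 0.2952 0.1351] psi 351.41 w 0.225 F [-1.7  0.8  4.2] z [-0.002  0.001 -1.   ]
top 1189
  z-0.125 n312 x [0.037 0.062 0.166]
  z-0.115 n398 x [0.005 0.032 0.152]
  z-0.105 n277 x [-0.008  0.01   0.156]
  z-0.095 n51 x [-0.011  0.146  0.158]
  z-0.085 n45 x [-0.009  0.145  0.154]
  z-0.075 n26 x [-0.009 -0.002  0.136]
  z-0.065 n56 x [-0.006  0.13   0.135]
top 76 [146. 192.] w [0.652 0.319 0.026] zmax 0.03 rect 557 159 [434.  24.] 60
top 140 [149. 204.] w [0.613 0.298 0.035] zmax 0.051 rect 587 250 [179.  32.] 64
top 86 [164. 216.] w [0.582 0.26  0.03 ] zmax 0.036 rect 584 261 [22. 41.] 46
```

Request:
play_rows([
  [-0.9,0,-0.02,0],
  [-0.8,0,-0.02,0],
  [-0.8,0,-0.02,0],
])

```text
time_s: 38.05
ee_pos: [0.7294, 0.3012, 0.1438]
ee_rot: [0.997, -0.075, 0.007, -0.001]
wrist_force: [4.0, -1.6, 17.4]
grip_width: 0.22
gripper_force: 116.8
```

```bash
python3 go.py; python3 pan.py | grep -A7 top;  python3 blobs.py
```

```text
t 38.05 tcp [0.7294 0.3012 0.1438] psi 351.43 w 0.22 F [ 4.  -1.6 17.4] z [ 0.015  0.001 -1.   ]
top 1539
  z-0.135 n209 x [0.031 0.052 0.162]
  z-0.125 n601 x [0.013 0.126 0.166]
  z-0.115 n353 x [-0.011  0.01   0.121]
  z-0.105 n214 x [-0.027 -0.012  0.122]
  z-0.095 n61 x [-0.038  0.109  0.122]
  z-0.085 n21 x [-0.035  0.101  0.121]
  z-0.075 n55 x [-0.03   0.099  0.102]
top 77 [146. 192.] w [0.652 0.317 0.025] zmax 0.031 rect 654 324 [51. 17.] 83
top 155 [148. 204.] w [0.615 0.303 0.034] zmax 0.051 rect 616 311 [68. 22.] 81
top 87 [164. 216.] w [0.581 0.261 0.031] zmax 0.037 rect 583 262 [22. 39.] 47
scene 16 [392. 270.] w [0.573 0.279 0.025] zmax 0.242 rect 653 287 [170.   5.] 6
scene 235 [398. 313.] w [0.655 0.322 0.024] zmax 0.03 rect 692 325 [103.  39.] 4
```

Request:
play_rows([
  [0.3,0,0,0],
  [0.15,0.15,0,0],
  [0.05,0.3,0,0],
  [0,0.45,0,0],
  [-0.05,0.6,0,0],
])

```text
time_s: 38.75
ee_pos: [0.7264, 0.2773, 0.1454]
ee_rot: [0.997, -0.074, 0.011, -0.007]
wrist_force: [0.8, 1.2, 1.5]
grip_width: 0.219
gripper_force: 119.0
```

Request:
play_rows([
  [-0.05,0.15,0,0],
  [-0.08,0.3,0,0],
  [-0.1,0.1,0,0],
  [-0.12,-0.1,0,0],
  [-0.15,-0.3,0,0],
])

```text
time_s: 39.25
ee_pos: [0.7241, 0.281, 0.1473]
ee_rot: [0.997, -0.076, 0.015, 0.005]
wrist_force: [9.6, -18.0, 32.1]
grip_width: 0.219
gripper_force: 124.4
```

```bash
python3 go.py; python3 pan.py | grep -A7 top;  python3 blobs.py
```

```text
t 39.25 tcp [0.7241 0.281  0.1473] psi 351.25 w 0.219 F [  9.6 -18.   32.1] z [ 0.028 -0.012 -1.   ]
top 1556
  z-0.145 n6 x [-0.142 -0.112 -0.093]
  z-0.135 n344 x [0.034 0.085 0.164]
  z-0.125 n495 x [0.014 0.09  0.166]
  z-0.115 n368 x [-0.01   0.012  0.147]
  z-0.105 n197 x [-0.026 -0.011  0.126]
  z-0.095 n56 x [-0.037  0.11   0.121]
  z-0.085 n21 x [-0.034 -0.03   0.101]
top 78 [146. 192.] w [0.652 0.318 0.025] zmax 0.031 rect 653 323 [48. 18.] 83
top 154 [149. 204.] w [0.615 0.304 0.034] zmax 0.052 rect 616 311 [68. 23.] 80
top 88 [164. 215.] w [0.582 0.261 0.03 ] zmax 0.036 rect 584 261 [23. 40.] 50
scene 62 [388. 269.] w [0.579 0.271 0.031] zmax 0.035 rect 651 279 [173.  15.] 7
scene 249 [398. 313.] w [0.654 0.321 0.024] zmax 0.029 rect 652 320 [42. 23.] 78
```

Request:
play_rows([
  [0.2,0.1,-0.3,0],
  [0.5,0.1,-0.45,0],
  [0.5,0.1,-0.45,0],
])

```text
time_s: 39.75
ee_pos: [0.7392, 0.2784, 0.1595]
ee_rot: [0.997, -0.075, 0.002, -0.0]
wrist_force: [0.9, -0.3, -2.5]
grip_width: 0.214
gripper_force: 123.1
```

```bash
python3 go.py; python3 pan.py | grep -A9 top;  python3 blobs.py|head -1
```

```text
t 39.75 tcp [0.7392 0.2784 0.1595] psi 351.37 w 0.214 F [ 0.9 -0.3 -2.5] z [ 0.004  0.    -1.   ]
top 1555
  z-0.155 n16 x [-0.135  0.124  0.164]
  z-0.145 n330 x [0.055 0.14  0.167]
  z-0.135 n331 x [0.032 0.054 0.147]
  z-0.125 n351 x [0.01  0.03  0.151]
  z-0.115 n283 x [-0.015  0.002  0.13 ]
  z-0.105 n155 x [-0.027 -0.017  0.127]
  z-0.095 n25 x [-0.037  0.11   0.114]
  z-0.085 n39 x [-0.032  0.111  0.113]
  z-0.075 n10 x [-0.028 -0.027 -0.022]
top 76 [146. 192.] w [0.652 0.318 0.024] zmax 0.031 rect 653 319 [42. 18.] 83
```

Request:
play_rows([
  [0,-0.3,0,0],
  [0,-0.45,0.1,0],
  [0,-0.45,0.18,0],
  [-0.1,-0.45,0.18,0],
  [-0.2,-0.45,0.18,0],
])

```text
time_s: 40.45
ee_pos: [0.7294, 0.3023, 0.1487]
ee_rot: [0.997, -0.075, -0.001, 0.0]
wrist_force: [0.9, -0.0, -1.5]
grip_width: 0.213
gripper_force: 123.1
```

Request:
play_rows([
  [-0.1,0,0,0],
  [-0.2,0,0,0],
  [-0.3,0,0,0],
  [-0.4,0,0,0],
  [-0.5,0,0,0],
])

```text
time_s: 40.95
ee_pos: [0.7065, 0.3062, 0.1503]
ee_rot: [0.997, -0.075, 0.002, 0.0]
wrist_force: [4.0, -0.4, -3.5]
grip_width: 0.219
gripper_force: 123.4
```

```bash
python3 go.py; python3 pan.py | grep -A9 top;  python3 blobs.py|head -1
```

```text
t 40.95 tcp [0.7065 0.3062 0.1503] psi 351.41 w 0.219 F [ 4.  -0.4 -3.5] z [ 0.003 -0.    -1.   ]
top 1748
  z-0.145 n98 x [0.03  0.064 0.161]
  z-0.135 n783 x [0.023 0.122 0.165]
  z-0.125 n333 x [-0.002  0.019  0.1  ]
  z-0.115 n257 x [-0.02  -0.004  0.096]
  z-0.105 n137 x [-0.034 -0.021  0.097]
  z-0.095 n39 x [-0.048  0.077  0.095]
  z-0.085 n38 x [-0.044  0.074  0.078]
  z-0.075 n43 x [-0.039  0.073  0.077]
  z-0.065 n18 x [-0.035 -0.031 -0.029]
top 78 [146. 192.] w [0.652 0.318 0.025] zmax 0.031 rect 654 322 [47. 18.] 81
```

Request:
play_rows([
  [-0.08,0,0,0],
  [-0.16,0,0,0],
  [-0.24,0,0,0],
  [-0.24,0,0,0],
])

```text
time_s: 41.55
ee_pos: [0.6927, 0.3082, 0.1496]
ee_rot: [0.997, -0.075, -0.001, 0.0]
wrist_force: [2.2, -0.3, -4.0]
grip_width: 0.217
gripper_force: 117.5
```

```bash
python3 go.py; python3 pan.py | grep -A9 top;  python3 blobs.py|head -1
```

```text
t 41.55 tcp [0.6927 0.3082 0.1496] psi 351.45 w 0.217 F [ 2.2 -0.3 -4. ] z [-0.001 -0.    -1.   ]
top 1800
  z-0.145 n79 x [0.025 0.113 0.167]
  z-0.135 n895 x [0.017 0.116 0.164]
  z-0.125 n314 x [-0.008  0.011  0.084]
  z-0.115 n240 x [-0.022 -0.006  0.083]
  z-0.105 n132 x [-0.038 -0.024  0.082]
  z-0.095 n34 x [-0.052  0.067  0.082]
  z-0.085 n36 x [-0.049  0.058  0.063]
  z-0.075 n51 x [-0.043  0.059  0.063]
  z-0.065 n19 x [-0.038 -0.034 -0.032]
top 80 [145. 192.] w [0.652 0.32  0.028] zmax 0.035 rect 654 321 [42. 20.] 82
```

Request:
play_rows([
  [-0.03,0,-0.1,0],
  [-0.04,0,-0.2,0],
  [-0.05,0,-0.32,0],
  [-0.05,0,-0.45,0],
  [-0.05,0,-0.6,0],
])

```text
time_s: 42.25
ee_pos: [0.6916, 0.3086, 0.1805]
ee_rot: [0.997, -0.075, 0.0, -0.0]
wrist_force: [3.4, -0.8, -3.4]
grip_width: 0.218
gripper_force: 117.2
```

Request:
play_rows([
  [0,0,-0.15,0],
  [0,0,-0.3,0],
  [0,0,-0.45,0],
  [0,0,-0.6,0],
  [-0.02,0,-0.75,0],
])

```text
time_s: 42.75
ee_pos: [0.6905, 0.3088, 0.218]
ee_rot: [0.997, -0.075, 0.0, -0.0]
wrist_force: [4.3, -0.5, -0.2]
grip_width: 0.213
gripper_force: 119.8
```

```bash
python3 go.py;  python3 blobs.py; python3 pan.py | grep -A9 top
```

```text
t 42.75 tcp [0.6905 0.3088 0.218 ] psi 351.43 w 0.213 F [ 4.3 -0.5 -0.2] z [ 0.001  0.    -1.   ]
top 91 [141. 190.] w [0.65  0.321 0.066] zmax 0.073 rect 556 156 [428.  27.] 60
top 155 [148. 204.] w [0.615 0.303 0.034] zmax 0.051 rect 615 311 [70. 23.] 82
top 86 [164. 216.] w [0.582 0.261 0.03 ] zmax 0.036 rect 583 261 [23. 40.] 53
scene 66 [386. 269.] w [0.58  0.268 0.031] zmax 0.034 rect 645 273 [162.  21.] 7
scene 99 [407. 299.] w [0.65  0.325 0.071] zmax 0.073 rect 649 327 [33. 14.] 77
top 1181
  z-0.195 n78 x [0.06  0.08  0.159]
  z-0.185 n80 x [0.061 0.072 0.086]
  z-0.175 n48 x [0.06  0.073 0.085]
  z-0.165 n40 x [0.042 0.067 0.081]
  z-0.155 n104 x [0.032 0.047 0.061]
  z-0.145 n214 x [0.017 0.029 0.06 ]
  z-0.135 n169 x [-0.001  0.01   0.021]
  z-0.125 n170 x [-0.018 -0.006  0.004]
  z-0.115 n127 x [-0.03  -0.021 -0.012]
```

Request:
play_rows([
  [0,0,-0.1,0],
  [0,0,-0.2,0],
  [-0.02,0,-0.3,0],
  [-0.04,0,-0.4,0],
  [-0.06,0,-0.5,0],
])

```text
time_s: 43.45
ee_pos: [0.6862, 0.3096, 0.2419]
ee_rot: [0.997, -0.074, -0.001, -0.0]
wrist_force: [0.2, 0.1, -2.1]
grip_width: 0.213
gripper_force: 124.2
```

Request:
play_rows([
  [-0.1,0,-0.05,0],
  [-0.25,0,-0.05,0],
  [-0.4,0,-0.05,0],
  [-0.55,0,-0.05,0],
  [-0.55,0,-0.05,0],
])

```text
time_s: 43.95
ee_pos: [0.6586, 0.3138, 0.2448]
ee_rot: [0.997, -0.074, -0.0, -0.0]
wrist_force: [-0.2, 0.3, -1.3]
grip_width: 0.212
gripper_force: 124.2
```

```bash
python3 go.py;  python3 blobs.py; python3 pan.py | grep -A9 top
```

```text
t 43.95 tcp [0.6586 0.3138 0.2448] psi 351.49 w 0.212 F [-0.2  0.3 -1.3] z [-0.001  0.    -1.   ]
top 39 [156. 206.] w [0.608 0.283 0.039] zmax 0.045 rect 608 286 [13. 24.] 45
top 16 [143. 206.] w [0.61  0.326 0.027] zmax 0.035 rect 610 325 [17.  5.] 85
top 87 [164. 215.] w [0.581 0.261 0.03 ] zmax 0.036 rect 583 261 [22. 41.] 41
scene 247 [398. 314.] w [0.657 0.323 0.023] zmax 0.03 rect 655 322 [42. 21.] 81
top 885
  z-0.195 n11 x [0.047 0.049 0.098]
  z-0.175 n10 x [0.169 0.169 0.17 ]
  z-0.145 n71 x [0.04  0.046 0.05 ]
  z-0.135 n196 x [0.021 0.034 0.046]
  z-0.125 n218 x [-0.     0.014  0.028]
  z-0.115 n203 x [-0.019 -0.006  0.006]
  z-0.105 n104 x [-0.031 -0.024 -0.013]
  z-0.095 n15 x [-0.046 -0.044 -0.039]
  z-0.085 n11 x [-0.041 -0.04  -0.037]
```

Request:
play_rows([
  [0.25,0,0,0],
  [0.4,0,0.3,0],
  [0.4,0,0.6,0],
  [0.45,0,0.68,0],
  [0.6,0,0.7,0],
], grip=0, newtons=40)

```text
time_s: 44.65
ee_pos: [0.6908, 0.3087, 0.211]
ee_rot: [0.997, -0.075, 0.001, -0.001]
wrist_force: [-1.9, -0.4, 5.7]
grip_width: 0.213
gripper_force: 123.1
```

Request:
play_rows([
  [0.18,0,0.08,0],
  [0.36,0,0.17,0],
  [0.54,0,0.28,0],
  [0.7,0,0.4,0],
  [0.7,0,0.4,0],
])

```text
time_s: 45.15
ee_pos: [0.7284, 0.3035, 0.192]
ee_rot: [0.997, -0.076, 0.004, -0.002]
wrist_force: [2.0, -0.3, 13.1]
grip_width: 0.212
gripper_force: 136.6
```

Request:
play_rows([
  [0.1,0,-0.3,0],
  [0.1,0,-0.6,0],
  [0.1,0,-0.6,0],
], grip=0, newtons=120)

```text
time_s: 45.45
ee_pos: [0.7306, 0.3028, 0.2205]
ee_rot: [0.997, -0.075, 0.001, -0.001]
wrist_force: [-0.0, 0.8, -1.4]
grip_width: 0.217
gripper_force: 137.5
```

```bash
python3 go.py .7683 .294 .215 351.3;  python3 blobs.py; python3 pan.py | grep -A11 top
```

```text
t 45.45 tcp [0.7306 0.3028 0.2205] psi 351.4 w 0.217 F [-0.   0.8 -1.4] z [ 0.003  0.001 -1.   ]
[0.772 0.062 0.112] turn 0.1 mm 39
top 155 [148. 204.] w [0.615 0.303 0.034] zmax 0.052 rect 616 311 [70. 23.] 81
top 87 [164. 216.] w [0.581 0.261 0.029] zmax 0.035 rect 583 261 [22. 40.] 56
top 1341
  z-0.195 n72 x [0.098 0.119 0.158]
  z-0.185 n85 x [0.099 0.111 0.124]
  z-0.175 n46 x [0.099 0.111 0.122]
  z-0.165 n32 x [0.098 0.109 0.119]
  z-0.155 n11 x [0.097 0.1   0.1  ]
  z-0.145 n44 x [0.095 0.098 0.1  ]
  z-0.135 n17 x [0.083 0.092 0.097]
  z-0.125 n330 x [0.053 0.076 0.093]
  z-0.115 n382 x [0.01  0.037 0.063]
  z-0.105 n220 x [-0.006  0.007  0.027]
  z-0.095 n7 x [-0.011 -0.006  0.085]
```

Request:
play_rows([
  [0.3,0,0,0],
  [0.6,0,0,0],
  [0.77,0,0.2,0],
  [0.77,0,0.6,0],
  [0.77,0,1.0,0],
])

```text
time_s: 46.15
ee_pos: [0.7673, 0.297, 0.1669]
ee_rot: [0.997, -0.075, -0.001, 0.0]
wrist_force: [-0.2, 0.7, -1.4]
grip_width: 0.216
gripper_force: 137.1
```

Request:
play_rows([
  [0,0,0.3,0],
  [0,0,0.55,0],
  [0,0,0.65,0],
  [0,0,0.65,0],
  [-0.1,0,0.65,0],
])

```text
time_s: 46.65
ee_pos: [0.7631, 0.2978, 0.1375]
ee_rot: [0.997, -0.075, 0.001, -0.0]
wrist_force: [0.3, 0.3, -1.5]
grip_width: 0.219
gripper_force: 137.0
```

Request:
play_rows([
  [-0.08,0,0,0],
  [-0.16,0,0,0],
  [-0.24,0,0,0],
  [-0.32,0,0,0],
  [-0.4,0,0,0],
])

```text
time_s: 47.15
ee_pos: [0.7436, 0.3007, 0.1378]
ee_rot: [0.997, -0.075, 0.002, 0.0]
wrist_force: [3.9, -0.8, -2.8]
grip_width: 0.213
gripper_force: 138.4
```

```bash
python3 go.py .7283 .301 .137 351.3;  python3 blobs.py|grep top; python3 pan.py | grep -A8 top
```

```text
t 47.15 tcp [0.7436 0.3007 0.1378] psi 351.42 w 0.213 F [ 3.9 -0.8 -2.8] z [ 0.003 -0.    -1.   ]
[-0.304  0.04   0.015] turn 0.12 mm 15
top 77 [145. 192.] w [0.652 0.32  0.025] zmax 0.031 rect 655 322 [42. 21.] 78
top 155 [149. 204.] w [0.615 0.302 0.033] zmax 0.052 rect 616 310 [67. 23.] 80
top 86 [164. 215.] w [0.583 0.26  0.03 ] zmax 0.035 rect 583 261 [22. 40.] 55
top 1432
  z-0.125 n528 x [0.038 0.086 0.166]
  z-0.115 n421 x [0.003 0.033 0.139]
  z-0.105 n266 x [-0.011  0.007  0.133]
  z-0.095 n59 x [-0.013  0.123  0.137]
  z-0.085 n47 x [-0.012  0.121  0.133]
  z-0.075 n31 x [-0.014 -0.006  0.114]
  z-0.065 n65 x [-0.012  0.11   0.114]
  z-0.055 n10 x [-0.017 -0.009 -0.006]
```

Request:
play_rows([
  [-0.08,0,0,0],
  [-0.16,0,0,0],
  [-0.24,0,0,0],
  [-0.32,0,0,0],
  [-0.4,0,0,0],
])

```text
time_s: 47.85
ee_pos: [0.724, 0.3037, 0.1383]
ee_rot: [0.997, -0.075, 0.002, 0.0]
wrist_force: [5.6, -1.5, 3.2]
grip_width: 0.211
gripper_force: 136.1
```

Request:
play_rows([
  [-0.06,0,0,0],
  [-0.12,0,0,0],
  [-0.12,0,0,0],
])

```text
time_s: 48.15
ee_pos: [0.7202, 0.3044, 0.1402]
ee_rot: [0.997, -0.075, 0.004, -0.0]
wrist_force: [7.3, -1.9, 2.1]
grip_width: 0.217
gripper_force: 136.5
```

```bash
python3 go.py .7283 .301 .137 351.3;  python3 blobs.py|grep top; python3 pan.py | grep -A8 top
```

```text
t 48.15 tcp [0.7202 0.3044 0.1402] psi 351.4 w 0.217 F [ 7.3 -1.9  2.1] z [ 0.009 -0.    -1.   ]
[0.171 0.043 0.065] turn 0.1 mm 9
top 76 [145. 192.] w [0.651 0.319 0.028] zmax 0.034 rect 555 155 [425.  26.] 60
top 155 [148. 204.] w [0.614 0.304 0.034] zmax 0.053 rect 616 312 [71. 23.] 80
top 87 [164. 216.] w [0.581 0.26  0.03 ] zmax 0.036 rect 505 129 [330.  40.] 59
top 1627
  z-0.135 n50 x [-0.119  0.055  0.138]
  z-0.125 n760 x [0.028 0.124 0.165]
  z-0.115 n399 x [-0.005  0.021  0.114]
  z-0.105 n229 x [-0.016 -0.001  0.111]
  z-0.095 n60 x [-0.023  0.101  0.114]
  z-0.085 n37 x [-0.021  0.092  0.111]
  z-0.075 n31 x [-0.016  0.088  0.091]
  z-0.065 n56 x [-0.015  0.087  0.091]
```

Request:
play_rows([
  [0.06,0.03,-0.06,0],
  [0.08,0.08,-0.18,0],
  [0.08,0.14,-0.32,0],
  [0.08,0.2,-0.46,0],
  [0.08,0.26,-0.6,0],
])

```text
time_s: 48.85
ee_pos: [0.7183, 0.2912, 0.1676]
ee_rot: [0.997, -0.075, -0.001, 0.0]
wrist_force: [1.5, -0.2, -1.9]
grip_width: 0.215
gripper_force: 134.5
```

```bash
python3 go.py .7283 .301 .137 351.3;  python3 blobs.py; python3 pan.py | grep -A8 top
```

```text
t 48.85 tcp [0.7183 0.2912 0.1676] psi 351.45 w 0.215 F [ 1.5 -0.2 -1.9] z [-0.001  0.    -1.   ]
[ 0.17  -0.224  0.611] turn 0.15 mm 34
top 97 [146. 191.] w [0.648 0.307 0.063] zmax 0.069 rect 650 309 [43. 22.] 90
top 155 [148. 204.] w [0.615 0.305 0.034] zmax 0.051 rect 616 312 [69. 23.] 80
top 86 [164. 216.] w [0.581 0.261 0.031] zmax 0.037 rect 582 261 [22. 39.] 50
scene 37 [390. 269.] w [0.573 0.275 0.028] zmax 0.217 rect 645 281 [163.  13.] 6
scene 240 [398. 298.] w [0.653 0.311 0.064] zmax 0.07 rect 684 315 [88. 37.] 5
top 1773
  z-0.165 n13 x [-0.138  0.126  0.158]
  z-0.155 n475 x [0.098 0.14  0.167]
  z-0.145 n93 x [0.091 0.112 0.155]
  z-0.135 n135 x [0.07  0.098 0.117]
  z-0.125 n287 x [0.035 0.055 0.106]
  z-0.115 n367 x [0.002 0.027 0.099]
  z-0.105 n286 x [-0.011  0.008  0.088]
  z-0.095 n47 x [-0.013  0.089  0.092]
```

Request:
play_rows([
  [0,0.05,-0.12,0],
  [0,0.1,-0.26,0],
  [0,0.15,-0.4,0],
  [0,0.2,-0.55,0],
  [0,0.22,-0.7,0],
])

```text
time_s: 49.55
ee_pos: [0.7173, 0.28, 0.203]
ee_rot: [0.997, -0.075, 0.0, -0.0]
wrist_force: [0.5, -0.3, -2.4]
grip_width: 0.218
gripper_force: 134.5
```

Request:
play_rows([
  [0,0,-0.15,0],
  [0,0,-0.25,0],
  [-0.1,0,-0.3,0],
  [-0.3,0,-0.3,0],
  [-0.5,0,-0.3,0],
])

```text
time_s: 50.05
ee_pos: [0.6919, 0.2843, 0.2168]
ee_rot: [0.997, -0.075, -0.0, 0.0]
wrist_force: [-0.1, -0.3, -1.1]
grip_width: 0.214
gripper_force: 134.3
```

```bash
python3 go.py .7283 .301 .137 351.3;  python3 blobs.py; python3 pan.py | grep -A8 top
```

```text
t 50.05 tcp [0.6919 0.2843 0.2168] psi 351.44 w 0.214 F [-0.1 -0.3 -1.1] z [-0.001  0.    -1.   ]
[ 0.672 -0.438  1.595] turn 0.14 mm 89
top 57 [148. 206.] w [0.608 0.313 0.032] zmax 0.051 rect 609 311 [66.  8.] 79
top 84 [164. 216.] w [0.581 0.261 0.031] zmax 0.035 rect 504 129 [329.  40.] 59
top 62 [136. 241.] w [0.509 0.342 0.031] zmax 0.036 rect 498 260 [191.  21.] 82
scene 200 [438. 265.] w [0.513 0.35  0.029] zmax 0.034 rect 510 350 [42. 20.] 87
top 1257
  z-0.195 n99 x [0.083 0.115 0.159]
  z-0.185 n74 x [0.079 0.089 0.115]
  z-0.175 n17 x [0.081 0.084 0.09 ]
  z-0.165 n11 x [0.08  0.084 0.088]
  z-0.135 n84 x [0.065 0.078 0.083]
  z-0.125 n328 x [0.038 0.059 0.077]
  z-0.115 n346 x [0.004 0.025 0.047]
  z-0.105 n219 x [-0.012 -0.001  0.016]
```

Request:
play_rows([
  [0,0,-0.35,0],
  [0,0,-0.7,0],
  [0,0,-1.05,0],
  [0,0,-1.4,0],
  [0,0,-1.7,0],
])

```text
time_s: 50.75
ee_pos: [0.6931, 0.284, 0.303]
ee_rot: [0.997, -0.075, 0.0, -0.0]
wrist_force: [0.6, -0.3, -2.6]
grip_width: 0.217
gripper_force: 134.3
```

Request:
play_rows([
  [-0.13,0.6,0,8.3],
  [-0.25,1.2,0,16.6],
  [-0.38,1.8,0,24.9],
  [-0.5,2.4,0,33.2],
  [-0.63,3.05,0,41.5],
])

```text
time_s: 51.25
ee_pos: [0.6386, 0.137, 0.302]
ee_rot: [0.905, -0.426, 0.0, -0.0]
wrist_force: [0.2, -0.5, -1.5]
grip_width: 0.21
gripper_force: 134.4
```

Request:
play_rows([
  [0.31,0.54,0,8.3],
  [0.62,1.08,0,16.6],
  [0.93,1.62,0,24.9],
  [1.24,2.16,0,33.2],
  [1.55,2.7,0,41.5],
])

```text
time_s: 51.75
ee_pos: [0.5848, -0.0095, 0.3022]
ee_rot: [-0.695, 0.719, -0.0, 0.0]
wrist_force: [0.4, -0.6, -2.4]
grip_width: 0.219
gripper_force: 134.4
```

Request:
play_rows([
  [0.59,0.2,0,8.3],
  [1.18,0.4,0,16.6],
  [1.77,0.6,0,24.9],
  [2.36,0.8,0,33.2],
  [2.95,1.0,0,41.5],
])

```text
time_s: 52.25
ee_pos: [0.5307, -0.1557, 0.3023]
ee_rot: [-0.395, 0.919, -0.0, 0.0]
wrist_force: [-0.1, -0.3, -2.4]
grip_width: 0.213
gripper_force: 134.4
```

Request:
play_rows([
  [0.57,-0.24,0,8.3],
  [1.15,-0.48,0,16.6],
  [1.72,-0.73,0,24.9],
  [2.3,-0.97,0,33.2],
  [2.87,-1.21,0,41.5],
])

```text
time_s: 52.75
ee_pos: [0.4767, -0.3019, 0.3023]
ee_rot: [-0.044, 0.999, -0.0, 0.0]
wrist_force: [0.3, -0.0, -1.8]
grip_width: 0.215
gripper_force: 134.3
```

```bash
python3 go.py .478 -.3015 .2 185.8; python3 pan.py; python3 blobs.py; python3 box.py | head -11
```

```text
t 52.75 tcp [ 0.4767 -0.3019  0.3023] psi 185.07 w 0.215 F [ 0.3 -0.  -1.8] z [ 0. -0. -1.]
[-0.025  0.007  2.046] turn -0.73 mm 102
scene 1393
  z-0.135 n99 x [0.073 0.081 0.086]
  z-0.125 n373 x [0.042 0.062 0.079]
  z-0.115 n278 x [0.008 0.026 0.046]
  z-0.105 n214 x [-0.016 -0.005  0.011]
  z-0.095 n64 x [-0.015 -0.013 -0.011]
  z-0.085 n77 x [-0.014 -0.01  -0.007]
  z-0.075 n81 x [-0.011 -0.007 -0.003]
  z-0.065 n80 x [-0.015 -0.007 -0.003]
  z-0.055 n40 x [-0.017 -0.009 -0.005]
  z-0.045 n45 x [-0.018 -0.009 -0.006]
  z-0.035 n42 x [-0.018 -0.01  -0.007]
top 944
  z-0.135 n135 x [0.066 0.078 0.085]
  z-0.125 n394 x [0.035 0.055 0.077]
  z-0.115 n288 x [0.004 0.025 0.043]
  z-0.105 n55 x [-0.018  0.002  0.018]
  z-0.095 n15 x [-0.018 -0.016 -0.014]
  z-0.085 n15 x [-0.015 -0.013 -0.012]
  z-0.075 n17 x [-0.011 -0.009 -0.005]
  z-0.065 n13 x [-0.015 -0.008 -0.006]
  z-0.035 n6 x [-0.018 -0.015 -0.012]
top 154 [148. 204.] w [0.615 0.304 0.034] zmax 0.051 rect 615 311 [69. 22.] 80
top 90 [164. 215.] w [0.583 0.26  0.03 ] zmax 0.036 rect 584 261 [22. 41.] 51
top 93 [134. 241.] w [0.509 0.348 0.03 ] zmax 0.036 rect 510 348 [21. 42.] 1
scene 201 [438. 265.] w [0.512 0.35  0.029] zmax 0.033 rect 510 350 [42. 21.] 86
scene 86 [386. 269.] w [0.58  0.268 0.031] zmax 0.034 rect 579 267 [18. 28.] 53
top green px 346
   3     6     3    12    16    18    37    47     6 
  54    26    30g   35g   47g   14    13    13    38 
  50    13    14    13    14    17    28g   14    38 
  48    13    14    13    13    25    18    13    36 
  48    12    14    13    14    12    13    13    35 
  42    12    13    13    12    14    12    13    36 
  39    15    15    14    13    13    12    13    33 
  52    30    30g   16    13    12    13    12    31 
   0     2     2     2     2     1     2     1     2 
scene green px 312
```

Request:
play_rows([
  [-0.25,0,0.3,-0.7],
  [-0.5,0,0.7,-0.7],
  [-0.75,0,1.1,-0.7],
  [-0.95,0,1.5,-0.7],
  [-0.95,0,1.9,-0.7],
])

```text
time_s: 53.55
ee_pos: [0.5265, -0.2941, 0.2049]
ee_rot: [-0.055, 0.998, 0.0, 0.0]
wrist_force: [-0.9, 0.4, -1.9]
grip_width: 0.212
gripper_force: 134.4
```

Request:
play_rows([
  [0,0,0.4,0],
  [0,0,0.8,0],
  [0,0,1.1,0],
  [0,0,1.2,0],
  [0,0,1.2,0],
])

```text
time_s: 54.05
ee_pos: [0.5244, -0.2944, 0.1456]
ee_rot: [-0.054, 0.999, 0.001, -0.001]
wrist_force: [-0.7, -0.3, -2.8]
grip_width: 0.214
gripper_force: 134.4
```

Request:
play_rows([
  [0,0,0.06,0],
  [0,0,0.12,0],
  [0,0,0.16,0],
], grip=0, newtons=40)

```text
time_s: 54.35
ee_pos: [0.5247, -0.2959, 0.1395]
ee_rot: [-0.054, 0.999, -0.0, 0.0]
wrist_force: [-2.8, 0.2, 3.7]
grip_width: 0.21
gripper_force: 134.8
```

Request:
play_rows([
  [0.1,0,0.1,0],
  [0.25,0,0.24,0],
  [0.42,0,0.4,0],
  [0.6,0,0.56,0],
  [0.7,0,0.65,0],
])

```text
time_s: 54.85
ee_pos: [0.4866, -0.3006, 0.1099]
ee_rot: [-0.053, 0.999, -0.002, -0.002]
wrist_force: [-16.9, 2.8, 24.6]
grip_width: 0.217
gripper_force: 125.1
```

```bash
python3 go.py .476 -.303 .109 185.8; python3 pan.py
```

```text
t 54.85 tcp [ 0.4866 -0.3006  0.1099] psi 186.08 w 0.217 F [-16.9   2.8  24.6] z [-0.003 -0.003 -1.   ]
[ 0.215 -0.026  0.018] turn 0.28 mm 11
scene 1083
  z-0.105 n331 x [0.023 0.084 0.13 ]
  z-0.095 n416 x [0.019 0.075 0.15 ]
  z-0.085 n65 x [0.018 0.02  0.023]
  z-0.075 n72 x [0.019 0.02  0.023]
  z-0.065 n82 x [0.011 0.02  0.024]
  z-0.055 n38 x [0.007 0.017 0.019]
  z-0.045 n41 x [0.005 0.013 0.017]
  z-0.035 n38 x [-0.001  0.01   0.013]
top 610
  z-0.105 n228 x [0.031 0.08  0.142]
  z-0.095 n341 x [0.027 0.078 0.15 ]
  z-0.075 n7 x [0.021 0.022 0.026]
  z-0.065 n17 x [0.023 0.024 0.025]
  z-0.055 n12 x [0.018 0.02  0.022]
```

Request:
play_rows([
  [0.05,0,-0.05,0],
  [0.08,0,-0.08,0],
])

```text
time_s: 55.15
ee_pos: [0.488, -0.3007, 0.1128]
ee_rot: [-0.054, 0.999, -0.001, 0.003]
wrist_force: [2.5, 0.7, 1.8]
grip_width: 0.212
gripper_force: 125.4
```

Request:
play_rows([
  [0,0,0,0],
  [0,0,0,0],
  [0,0,0,0],
  [0,0,0,0],
  [0,0,0,0],
], grip=1)

```text
time_s: 55.65
ee_pos: [0.4853, -0.2997, 0.1101]
ee_rot: [-0.053, 0.999, 0.0, -0.0]
wrist_force: [-0.1, 1.2, -0.3]
grip_width: 0.999
gripper_force: 0.0
```

Request:
play_rows([
  [0,0,0,0],
  [0,0,-0.3,0],
  [0,0,-0.8,0],
  [0,0,-1.5,0],
  [0,0,-2.3,0],
])

```text
time_s: 56.15
ee_pos: [0.4848, -0.2993, 0.2257]
ee_rot: [-0.054, 0.999, 0.001, -0.001]
wrist_force: [1.0, -0.3, -0.2]
grip_width: 1.003
gripper_force: 0.0
```

Request:
play_rows([
  [0.3,0,-0.3,0],
  [0.6,0,-0.6,0],
  [0.6,0,-0.6,0],
  [0.6,0,-0.6,0],
  [0.6,0,-0.6,0],
])

```text
time_s: 56.65
ee_pos: [0.4554, -0.3027, 0.2543]
ee_rot: [-0.053, 0.999, 0.001, -0.001]
wrist_force: [-0.2, -0.2, 0.1]
grip_width: 0.999
gripper_force: 0.0
```

```bash
python3 go.py; python3 - <<'E'
from h import *
a=np.radians(5.8); X=np.array([np.cos(a),np.sin(a)]); Y=np.array([-X[1],X[0]]); C=np.array([.558,-.2945])
for n in("top","scene"):
    c=cap(n); P=cloud(c); u=(P[...,:2]-C)@X; v=(P[...,:2]-C)@Y; z=P[...,2]
    w=(abs(u)<.09)&(abs(v)<.075)&(z>.025)&(z<.055)&(c["range_z"]>0)
    print(n,"walls u",np.percentile(u[w],[2,98]).round(3),"v",np.percentile(v[w],[2,98]).round(3),"zmax",np.percentile(z[w],98).round(3))
    f=(abs(u)<.045)&(abs(v)<.04)&(z<.025)&(c["range_z"]>0)
    A=np.column_stack([u[f],v[f],np.ones(f.sum())]); print(" floor fit",np.linalg.lstsq(A,z[f],rcond=None)[0].round(4),f.sum())
E
python3 blobs.py
```

```text
t 56.65 tcp [ 0.4554 -0.3027  0.2543] psi 186.13 w 0.999 F [-0.2 -0.2  0.1] z [-0.001  0.001 -1.   ]
top walls u [-0.054  0.034] v [-0.053  0.052] zmax 0.05
 floor fit [ 0.0014 -0.0024  0.0074] 843
scene walls u [-0.06   0.032] v [-0.053  0.054] zmax 0.052
 floor fit [-0.0037 -0.0004  0.0083] 655
top 151 [148. 204.] w [0.614 0.305 0.035] zmax 0.051 rect 615 310 [66. 22.] 80
top 91 [164. 215.] w [0.582 0.26  0.03 ] zmax 0.037 rect 516 123 [331.  40.] 64
top 94 [134. 241.] w [0.509 0.348 0.03 ] zmax 0.035 rect 510 348 [21. 43.] 1
scene 200 [438. 265.] w [0.513 0.35  0.029] zmax 0.034 rect 510 350 [41. 21.] 81
scene 86 [386. 269.] w [0.58  0.269 0.031] zmax 0.034 rect 579 268 [17. 28.] 45
```

The scoop sits level and centred in its tray. All four tea pieces are inside the gift box and the gripper is clear.

```bash
python3 -c "
from rig import manip; print(manip.finish_job())"
```

```text
the job is handed in; nothing more can be done
None
```

The job is handed in: by camera measurement all four tea pieces are in the gift box (one first fell over its wall onto the table and was scooped back in) and the scoop lies level, centred in its tray; the judge's verdict was not shown.

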